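Finish packing a gift box and put its lid on

TASK

Finish packing the wooden gift box: slide the square tile up out of the dowel rack and stand it on edge in the empty slot of the box beside the candle, right down on the box floor. Then put the lid on so that it goes down over the box's neck and sits down level on the rim all round. Lower the tile and the lid into place rather than letting them drop, and leave the other two tiles and the goods in the box where they are.

Things in the scene. Friction and masses are not known exactly. Their poses are not given: they have to be found in the camera images.
- square_tile: The square ceramic tile, 100 x 100 mm and 8 mm thick, white striped face with cork back, about 0.18 kg, standing on edge in one of the rack's three slots (any of them). Origin at its centre, so its top edge is 50 mm above the origin; x along its width, y through its thickness, z up.
- hex_tile: Six-sided tile of the same make, 100 mm across flats (115 mm across corners, top edge 58 mm long), 8 mm thick, in another slot of the rack; stays there. Origin at its centre, y through its thickness, z up.
- oct_tile: Eight-sided tile of the same make, 100 mm across flats (top edge 41 mm long), 8 mm thick, in the remaining slot of the rack; stays there. Origin at its centre, y through its thickness, z up.
- rack: Fixed wooden rack, base 125 (x) x 135 (y) mm, origin at the centre of its underside. Tiles stand at z = 10 mm in three slots running along x, centred at y = -40, 0 and 40 mm, each 13 mm wide between two pairs of upright dowels (8 mm thick, x = -25 and 25 mm, tops at z = 55 mm). End ledges 107 mm apart rise to z = 20 mm. A tile's top edge is at z = 110 mm.
- gift_box: Fixed open base of the gift box, 140 (x) x 190 (y) mm, origin at the centre of its underside. Floor at z = 6, rim at z = 75 mm. Inside the rim a neck stands up to z = 87 mm: outside 123 x 173 mm to z = 81, then stepped in to 118 x 168; inside 113 x 163 mm. Towards -y two slats 45 mm high and 6 mm thick form the empty slot, along x. A tile standing in it on the floor rises to z = 106 mm.
- slot (a point): Middle of the empty slot on the floor of the gift box (box frame x = 0, y = -50, z = 6 mm). The slot runs along the box's x axis, 16 mm wide (y) between the slats and 113 mm long; axes as the box.
- candle: Lidded jar candle, 70 mm across, 74 mm high, loose on the box floor next to the slot, top at z = 80 mm of the box; stays there. Origin at the centre of its underside.
- soap: Boxed soap, 90 (x) x 38 (y) x 60 mm high, loose on the box floor at the end away from the slot; stays there. Origin at the centre of its underside.
- lid: Loose wooden lid of the gift box, 0.22 kg, right way up on the counter. Outside 140 (x) x 190 (y) x 50 mm high, walls and top 6 mm thick, open below: inside 128 x 178 mm, 44 mm deep, 2.5 mm play each side on the neck (5 mm at its stepped top). Origin at the centre of its lower rim, which on the box rests on the box's rim, 75 mm above the box's origin, either way round.
- lid_pull (a point): Top centre of the lid's wooden pull, a solid upright bar 14 mm thick (x), 90 mm long (y) and 28 mm high on the middle of the lid; this point is 78 mm above the lid's origin. Axes as the lid.
Not all that is in view belongs to the job. What is shaped like the square_tile but blue is not meant. Leave any purple look-alike of the lid alone.

How it is judged:
On the way, in this order (a step that is already met when the one before it is completed fails the run):
1. the square tile has been drawn up clear of the rack's dowels (z of square_tile in the frame of rack above 0.11 m), for 0.1 s.
2. the square tile stands in the box's slot, down on the floor, and has been let go (x of square_tile in the frame of gift_box between -0.012 and 0.012 m and y of square_tile in the frame of gift_box between -0.062 and -0.038 m and z of square_tile in the frame of gift_box between 0.05 and 0.06 m and angle between square_tile's own y axis and vertical between 1.32 and 1.82 rad and contact force between the fingers and square_tile below 0.1 N), for 0.2 s.
At the end, for the whole second after the job is handed in: The square tile stands in the box slot (within 12 mm of its middle, on the floor within 4 mm, leaning under 0.25 rad) and the lid is on: centred within 6 mm, turned with the box within 0.08 rad, level within 0.03 rad, down on the rim within 2.5 mm; both at rest (x of square_tile in the frame of gift_box between -0.012 and 0.012 m and y of square_tile in the frame of gift_box between -0.062 and -0.038 m and z of square_tile in the frame of gift_box between 0.05 and 0.06 m and angle between square_tile's own y axis and vertical between 1.32 and 1.82 rad and horizontal distance between lid and gift_box below 0.006 m and z of lid in the frame of gift_box between 0.0725 and 0.0775 m and angle between lid's own z axis and vertical below 0.03 rad and angle between the x axis of lid and the x axis of gift_box, either way round below 0.08 rad and linear speed of each of lid, square_tile below 0.01 m/s); the robot touches nothing.
It fails at once if the square tile is let fall (faster than 0.6 m/s while not held) (linear speed of square_tile above 0.6 m/s and contact force between the fingers and square_tile below 0.1 N).
It fails at once if the lid is let fall (faster than 0.6 m/s while not held) (linear speed of lid above 0.6 m/s and contact force between the fingers and lid below 0.1 N).
It fails at once if another tile, the candle or the soap is moved more than 20 mm (distance of any of hex_tile, oct_tile, candle, soap from where it was at the start of the episode above 0.02 m).
It also fails if it takes over 64 s, if anything falls off the work surface, if the arm or the gripper's body presses on something with over 40 N, if the wrist force passes 120 N, or if a joint passes its speed limit or range.

ROBOT

A 6-joint arm with a two-finger parallel gripper is mounted at the origin on the work surface. World frame = base frame: x ahead of the robot, y to its left, z up, the work surface at z = 0. Lengths are in m, angles in rad, forces in N, time in s.
With the tool pointing down it reaches from about 0.3 to 0.875 m from the base axis. Payload 6.4 kg.
Tool frame: the origin (TCP) lies midway between the tips of the shut fingers; the grasp point (between the pads) lies grip_point_offset behind it (grip_point_offset is the distance from the TCP to the grasp point, in m); y points along the fingers, x is the direction in which the jaws open and shut, and the axes are right-handed (so a half turn about y gives the same grasp; the last joint's range is limited). The gripper opens to 85 mm and grips with 20 to 120 N. Pads are 22 mm wide; open, the fingers measure 114 mm over their backs; the gripper's body (76 mm by 85 mm) begins 54 mm behind the grasp point. The pads swing forward as they close: fully open they stand 13 mm farther back than shut.
Start: joints at [-0.206, 0.181, 1.607, -0, 1.354, -0.206], TCP at [0.575, 0, 0.231] pointing down, gripper open.
Joint ranges: [-2.99, 2.99], [-0.89, 2.07], [0.3, 2.58], [-1.14, 4.28], [0, 2.63], [-3.12, 3.12]. Speed limits (rad/s): [2.57, 2.57, 3.01, 3.14, 3.14, 3.14].

INTERFACE

Orientations are given as a unit quaternion [w, x, y, z].
In Python, from cell import * gives the robot as it stands.
- The arm moves only by the shell command python3 -m jog 'ROWS' [FORCE]. ROWS is JSON, a list that holds one entry, the list of rows, each a list of 7 numbers: the shift along the tool's x, y, z in cm, then the turn, a rotation vector about the tool's x, y, z in rad, then the opening, from -1 (shut) to 1 (fully open), so that 0 is half open. In form: [[[tx, ty, tz, ax, ay, az, jaw], ...]]. A call has 1 to 5 rows; each row is the pose to reach, as a shift and turn from the pose commanded when the call began, along the tool's axes at that moment; what a row does not reach only later rows make up. A row lasts 1/12 s, in which the tool goes at most 41.7 mm and 7.16 degrees, less where a joint would pass 70% of its speed; a pose out of reach is approached as far as the arm can. A call with a gripper value outside its range is refused whole. The fingers move at their own pace and stop on an object; FORCE is the grip in N (left out, the last holds). Time passes only in rows, so rows that repeat a pose let the fingers close. It gives the time, the measured TCP pose, the force and the opening at its end, in the units of the state.
- sense(): the state, without advancing time (a new reading comes with each control period).
- capture(name): name is "scene" or "side" or "wrist"; returns a dict with "frame" (480x640x3 uint8, red, green, blue), "fov_y" (degrees; the focal length in pixels is half the picture's height over the tangent of half this angle, whatever the lens; pixels are square), "cx", "cy" (the principal point, pixels), "extrinsics" (4x4, takes a point from camera to world coordinates). Camera axes: x right, y down, z forward; pixel columns grow to the right and rows downward; lengths in m; the calibration is good to about 2 mm. A picture is of the moment at which its call begins. There is no depth.
- hand_in(): hands the job in, once; it reports no verdict.
The state is a dict: "clock": time; "qpos": joint angles; "qvel": joint speeds; "joint_efforts": joint torques, N m; "position": TCP position; "ee_rot": TCP orientation; "wrist_force": force on the tool from outside, world axes, zero at the start; "moment": the same for the moment, N m; "opening": finger opening in m.
Only numpy, scipy, OpenCV 4.12 (cv2) and the standard library are available. Lean on these libraries where they do the work, as an engineer would, in place of code of your own. Each camera call takes 0.05 s, during which the arm holds its last target.

## Working session

There is one attempt and no reset: what is moved stays moved. The work goes in short steps, Python scripts to look and compute and a shell command to move; the robot and the scene stay as the last step left them, time stands still between calls to the robot, and variables do not carry over. Pictures are saved under pics/ and viewed, and the job is handed in when it is done.

```bash
ls; mkdir -p pics; python3 - <<'E'
from cell import *
import cv2,numpy as np
s=sense();print(s)
print([k for k in globals() if not k.startswith('_')][:40])
for n in ("scene","side","wrist"):
    c=capture(n);cv2.imwrite(f"pics/{n}0.png",c["frame"][:,:,::-1]);np.savez(f"pics/{n}0.npz",**c)
    print(n,c["fov_y"],c["cx"],c["cy"],np.round(c["extrinsics"],4).tolist())
E
```

```text
pics
{'clock': 0.0, 'qpos': array([-2.06350355e-01,  1.81531564e-01,  1.60799526e+00,  4.00993209e-06,
        1.35376282e+00, -2.06324345e-01]), 'qvel': array([ 0.00026452, -0.00068129,  0.00147746, -0.00304329,  0.00304493,
       -0.00146326]), 'joint_efforts': array([ 3.41415571e-04, -4.44869328e+01, -3.51340663e+01, -2.51131587e-04,
        9.11703974e-03,  3.43231875e-05]), 'position': array([5.74466450e-01, 1.01515084e-04, 2.30395620e-01]), 'ee_rot': array([ 7.07230803e-01, -7.06982250e-01,  5.96471343e-04,  5.77466461e-04]), 'wrist_force': array([-0.93002351,  0.03144068,  0.04223494]), 'moment': array([-0.022875  , -0.05039699, -0.01053994]), 'opening': 0.08524341836501062}
['capture', 'hand_in', 'sense', 'Unreachable', 'grip_point_offset', 'cv2', 'np', 's']
scene 53.089630910122345 321.09737411021354 239.87758713591805 [[0.0416, 0.7991, -0.5998, 1.3759], [0.999, -0.0234, 0.0382, -0.1194], [0.0165, -0.6007, -0.7993, 1.2808], [0.0, 0.0, 0.0, 1.0]]
side 43.59632951814988 323.02853783898234 247.13010894316164 [[-0.7518, -0.5052, 0.4238, -0.2132], [-0.6593, 0.5647, -0.4964, 0.7476], [0.0115, -0.6526, -0.7576, 1.345], [0.0, 0.0, 0.0, 1.0]]
wrist 71.04711715188232 315.7567107082337 240.5055454607991 [[1.0, -0.0002, -0.0004, 0.5739], [-0.0003, -0.9489, -0.3157, 0.0808], [-0.0003, 0.3157, -0.9489, 0.3726], [0.0, 0.0, 0.0, 1.0]]
```

View pics/scene0.png

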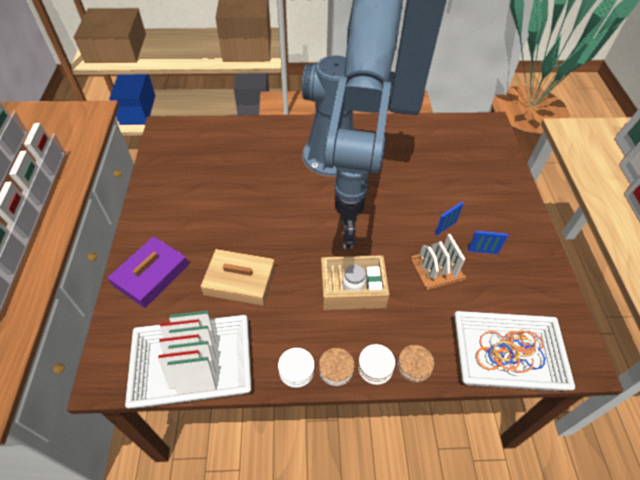

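View pics/side0.png

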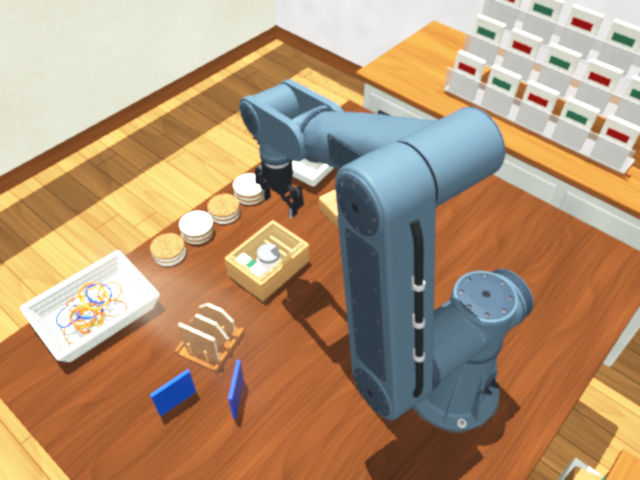

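View pics/wrist0.png

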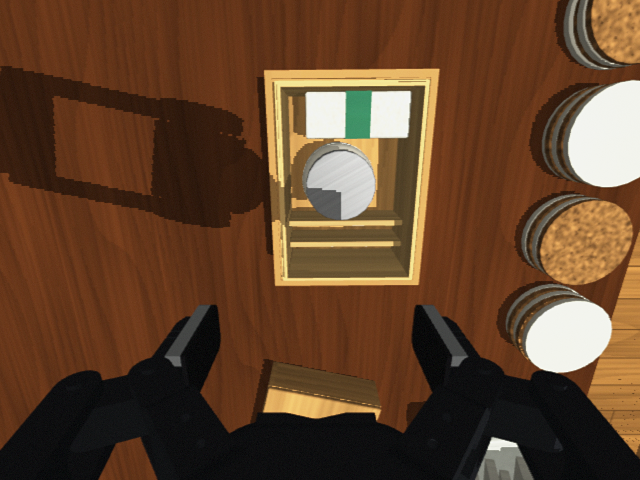

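Scene: box at (355,283), wooden lid at (238,276) (purple look-alike at (148,270) is left alone), rack at (440,262), blue square tiles at (449,218) and (488,242). I'll enlarge the rack and box.

```bash
python3 - <<'E'
import cv2,numpy as np
a=cv2.imread("pics/scene0.png");b=cv2.imread("pics/side0.png")
c1=cv2.resize(a[200:300,400:500],(400,400),interpolation=cv2.INTER_CUBIC)
c2=cv2.resize(b[290:380,160:260],(400,360),interpolation=cv2.INTER_CUBIC)
c2=cv2.copyMakeBorder(c2,0,40,0,0,cv2.BORDER_CONSTANT)
cv2.imwrite("pics/rackcrop.png",np.hstack([c1,c2]))
E
```

```text
(no output)
```

View pics/rackcrop.png

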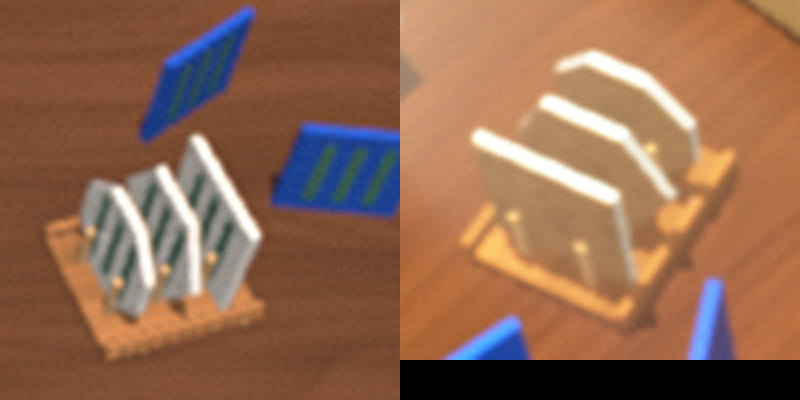

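The square tile is the one with the full-length top edge, at the +y end of the rack (scene pixel (456,255), side (197,345)): it has a white striped face, unlike the blue ones. Its neighbours have cut corners (hex or octagon). Now for positions.

```bash
cat > h.py <<'E'
import numpy as np,cv2
from scipy.spatial.transform import Rotation as R
def ld(n): return dict(np.load(f"pics/{n}.npz"))
def ray(c,u,v):
    f=240/np.tan(np.radians(float(c["fov_y"]))/2); E=c["extrinsics"]
    d=E[:3,:3]@np.array([(u-float(c["cx"]))/f,(v-float(c["cy"]))/f,1.]); return E[:3,3],d/np.linalg.norm(d)
def onz(c,u,v,z):
    o,d=ray(c,u,v); return o+d*(z-o[2])/d[2]
def proj(c,p):
    f=240/np.tan(np.radians(float(c["fov_y"]))/2); E=c["extrinsics"]
    q=E[:3,:3].T@(np.asarray(p)-E[:3,3]); return np.array([f*q[0]/q[2]+float(c["cx"]),f*q[1]/q[2]+float(c["cy"])])
E
python3 - <<'E'
from h import *
np.set_printoptions(precision=4,suppress=True)
s=ld("scene0");d=ld("side0");w=ld("wrist0")
print("tile top scene",onz(s,448.75,234,.11),onz(s,465,258.7,.11))
print("tile top side",onz(d,179.5,323.8,.11),onz(d,214.2,339.5,.11))
P=[onz(w,*p,.075) for p in [(265,70),(438,70),(419,285),(275,285)]]
print("box rim wrist",P,np.mean(P,0))
for n in ("scene0",):
    P=[onz(s,*p,.056) for p in [(213,251),(274,257),(265,302),(202,294)]]
print("lid",P,np.mean(P,0),[np.linalg.norm(P[i]-P[i-1]) for i in range(4)])
a=cv2.imread("pics/scene0.png")
cv2.imwrite("pics/lidbox.png",np.hstack([cv2.resize(a[240:315,195:285],(400,333)),cv2.resize(a[240:315,310:400],(400,333))]))
E
```

```text
tile top scene [0.4861 0.3325 0.11  ] [0.58   0.3624 0.11  ]
tile top side [0.5759 0.3574 0.11  ] [0.4794 0.3313 0.11  ]
box rim wrist [array([0.5333, 0.1253, 0.075 ]), array([0.6714, 0.1252, 0.075 ]), array([ 0.6745, -0.064 ,  0.075 ]), array([ 0.534, -0.064,  0.075])] [0.6033 0.0306 0.075 ]
lid [array([ 0.4903, -0.3999,  0.056 ]), array([ 0.5189, -0.2096,  0.056 ]), array([ 0.6773, -0.2329,  0.056 ]), array([ 0.6446, -0.4176,  0.056 ])] [ 0.5828 -0.315   0.056 ] [np.float64(0.1552878018001241), np.float64(0.19247248380504295), np.float64(0.16010140105426082), np.float64(0.18755014707380632)]
```

View pics/lidbox.png

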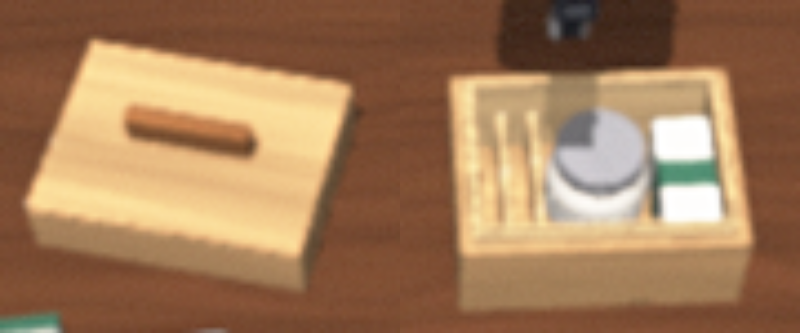

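```bash
python3 -c "
from cell import *
print(grip_point_offset)"
python3 -m jog '[[[-1,0,4,0,0,0,-0.4],[-2,0,8,0,0,0,-0.4],[-3,0,12,0,0,0,-0.4],[-4,0,16,0,0,0,-0.4],[-4.4,0,20,0,0,0,-0.4]]]'
python3 -m jog '[[[0,0,4,0,0,0,-0.4],[0,0,8,0,0,0,-0.4],[0,0,11,0,0,0,-0.4],[0,0,14,0,0,0,-0.4],[0,0,14.6,0,0,0,-0.4]]]'
python3 -m jog '[[[0,0,0,0,0.12,0,-0.4],[0,0,0,0,0.24,0,-0.4],[0,0,0,0,0.36,0,-0.4],[0,0,0,0,0.48,0,-0.4],[0,0,0,0,0.60,0,-0.4]]]'
python3 -m jog '[[[0,0,0,0,0.12,0,-0.4],[0,0,0,0,0.24,0,-0.4],[0,0,0,0,0.36,0,-0.4],[0,0,0,0,0.48,0,-0.4],[0,0,0,0,0.60,0,-0.4]]]'
python3 -m jog '[[[0,0,0,0,0.09,0,-0.4],[0,0,0,0,0.09,0,-0.4],[0,0,0,0,0.09,0,-0.4]]]'
python3 - <<'E'
from cell import *
import cv2,numpy as np
s=sense();print(s["clock"],s["position"],s["ee_rot"],s["opening"],s["qpos"])
for n in ("wrist",):
    c=capture(n);cv2.imwrite(f"pics/{n}1.png",c["frame"][:,:,::-1]);np.savez(f"pics/{n}1.npz",**c)
E
```

```text
0.0187
clock: 0.57
position: [0.5295, 0.2016, 0.231]
ee_rot: [-0.707, 0.707, -0.0, -0.0]
wrist_force: [0.8, 0.7, -0.0]
opening: 0.0262
clock: 0.98
position: [0.5298, 0.3503, 0.2308]
ee_rot: [0.708, -0.707, -0.001, 0.002]
wrist_force: [-0.9, -0.5, -0.7]
opening: 0.0254
clock: 1.4
position: [0.5309, 0.3454, 0.2308]
ee_rot: [-0.675, 0.675, -0.211, 0.211]
wrist_force: [-0.3, -0.4, 0.0]
opening: 0.0257
clock: 1.82
position: [0.531, 0.3453, 0.2309]
ee_rot: [-0.582, 0.583, -0.401, 0.401]
wrist_force: [-0.2, -0.3, 0.4]
opening: 0.0258
clock: 2.07
position: [0.531, 0.3455, 0.231]
ee_rot: [-0.565, 0.566, -0.424, 0.424]
wrist_force: [0.2, 0.0, 0.8]
opening: 0.0258
2.0667 [0.53097169 0.3455017  0.23098365] [-0.56534449  0.56580603 -0.42447165  0.42435005] 0.025751908992877597 [ 3.89916067e-01  3.09510979e-01  1.45080502e+00 -1.89597823e-04
  1.38192545e+00  1.67747303e+00]
```

View pics/wrist1.png

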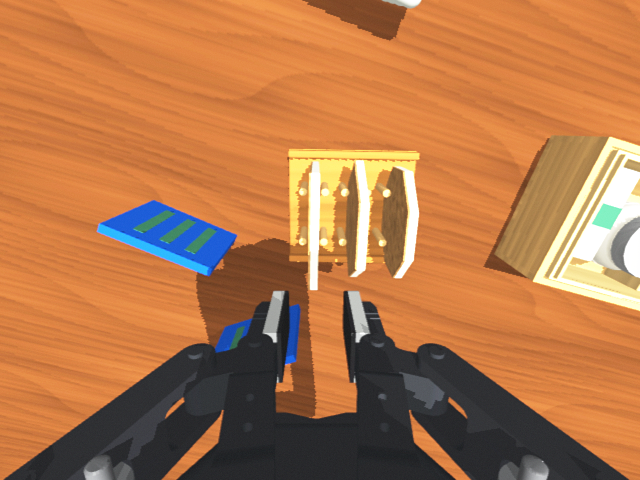

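```bash
python3 - <<'E'
from h import *
np.set_printoptions(precision=4,suppress=True)
w=ld("wrist1");f=w["frame"].astype(int)
m=((f.min(2)>200)&(f.max(2)-f.min(2)<45)).astype(np.uint8)
m[:,:295]=0;m[:,335:]=0;m[:150]=0;m[300:]=0
ys,xs=np.nonzero(m);print(len(xs),ys.min(),ys.max())
for y in range(160,295,8):
    r=xs[ys==y]; print(y,r.min() if len(r) else None,r.max() if len(r) else None,end="; ")
print()
r=cv2.minAreaRect(np.float32(np.c_[xs,ys]));print(r)
b=cv2.boxPoints(r);P=[onz(w,*p,.11) for p in b];print(np.array(P),np.mean(P,0),[np.linalg.norm(P[i]-P[i-1]) for i in range(4)])
E=w["extrinsics"]
top=onz(w,315,163,.11);bot=onz(w,314,289,.11);d=top-bot;print(top,bot,(top+bot)/2,np.linalg.norm(d),np.degrees(np.arctan2(d[1],d[0])))
q=np.array([-0.56534449,0.56580603,-0.42447165,0.42435005]);T=R.from_quat(q[[1,2,3,0]])
print(T.as_matrix()); print("tool shift mm",T.inv().apply((top+bot)/2-np.array([.53097,.3455,.23098]))*1e3)
cv2.imwrite("pics/w1c.png",cv2.resize(w["frame"][145:300,285:430,::-1],None,fx=3.8,fy=3.8,interpolation=cv2.INTER_CUBIC))
E
```

```text
1159 162 289
160 None None; 168 312 318; 176 311 319; 184 310 319; 192 300 328; 200 310 319; 208 310 319; 216 310 319; 224 310 318; 232 310 318; 240 300 326; 248 310 318; 256 311 317; 264 310 317; 272 310 316; 280 310 316; 288 310 316; 
((314.0, 225.5), (28.0, 127.0), 0.0)
[[0.478  0.344  0.11  ]
 [0.5817 0.3725 0.11  ]
 [0.5877 0.3519 0.11  ]
 [0.4848 0.3207 0.11  ]] [0.5331 0.3473 0.11  ] [np.float64(0.02424279436329623), np.float64(0.1075241255549175), np.float64(0.02142455681337347), np.float64(0.10753562303947466)]
[0.5842 0.3612 0.11  ] [0.4814 0.3323 0.11  ] [0.5328 0.3468 0.11  ] 0.10677564722646835 15.703553220871218
[[ 0.2795 -0.0005  0.9601]
 [-0.9601 -0.0004  0.2795]
 [ 0.0003 -1.     -0.0006]]
tool shift mm [ -0.7594 120.9785   2.2124]
```

View pics/w1c.png

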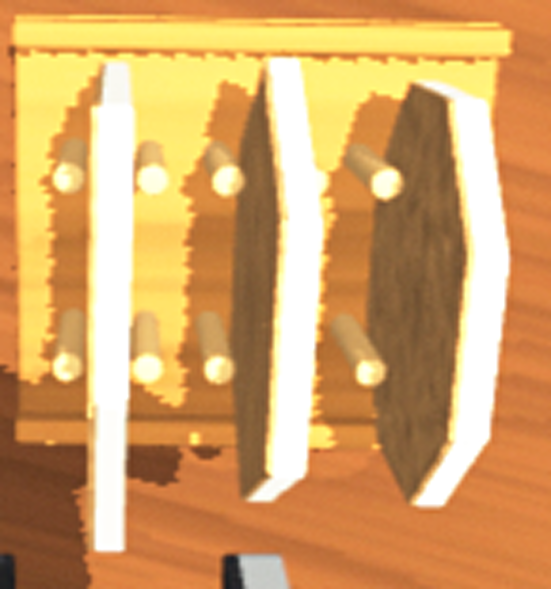

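```bash
python3 -m jog '[[[-0.1,3,-0.2,0,0,0,-0.4],[-0.1,6,-0.2,0,0,0,-0.4],[-0.1,8,-0.2,0,0,0,-0.4],[-0.1,9,-0.2,0,0,0,-0.4],[-0.1,9,-0.2,0,0,0,-0.4]]]'
python3 - <<'E'
from cell import *
from h import *
s=sense();print(s["clock"],s["position"],s["opening"])
c=capture("wrist");cv2.imwrite(f"pics/wrist2.png",c["frame"][:,:,::-1]);np.savez(f"pics/wrist2.npz",**c)
w=ld("wrist0");print("candle",onz(w,340,185,.08))
E
```

```text
clock: 2.53
position: [0.5271, 0.3455, 0.1383]
ee_rot: [-0.564, 0.567, -0.426, 0.424]
wrist_force: [0.3, 0.4, 0.1]
opening: 0.0255
2.5333 [0.52709267 0.34552315 0.13825505] 0.025451113393948607
candle [0.59489581 0.03433292 0.08      ]
```

View pics/wrist2.png

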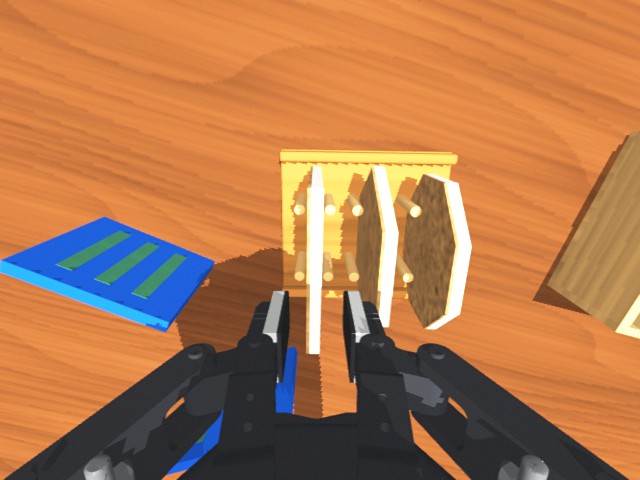

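The tile top edge (col 315, rows 188–353) lies midway between the pads (285 and 347), and its neighbours are clear. I'll go down and grip.

```bash
python3 -m jog '[[[0,1.5,0,0,0,0,-0.4],[0,3,0,0,0,0,-0.4],[0,4.2,0,0,0,0,-0.4],[0,5.2,0,0,0,0,-0.4],[0,5.3,0,0,0,0,-0.4]]]'
python3 -m jog '[[[0,0,0,0,0,0,-0.5],[0,0,0,0,0,0,-0.7],[0,0,0,0,0,0,-0.9],[0,0,0,0,0,0,-1],[0,0,0,0,0,0,-1]]]' 50
python3 -m jog '[[[0,0,0,0,0,0,-1],[0,0,0,0,0,0,-1],[0,0,0,0,0,0,-1]]]'
python3 - <<'E'
from cell import *
from h import *
s=sense();print(s["clock"],s["position"],s["opening"])
for n in ("wrist","scene"):
  c=capture(n);cv2.imwrite(f"pics/{n}3.png",c["frame"][:,:,::-1]);np.savez(f"pics/{n}3.npz",**c)
E
```

```text
clock: 3.0
position: [0.5282, 0.3461, 0.087]
ee_rot: [-0.564, 0.566, -0.425, 0.425]
wrist_force: [-0.8, -1.0, 0.2]
opening: 0.0259
clock: 3.42
position: [0.5296, 0.3468, 0.0895]
ee_rot: [0.566, -0.564, 0.425, -0.425]
wrist_force: [1.1, 0.4, 1.9]
opening: 0.0069
clock: 3.67
position: [0.5296, 0.3468, 0.0895]
ee_rot: [0.566, -0.564, 0.425, -0.425]
wrist_force: [0.1, 0.5, 6.4]
opening: 0.0066
3.6667 [0.52962935 0.34681326 0.08946427] 0.006630128629695784
```

View pics/wrist3.png

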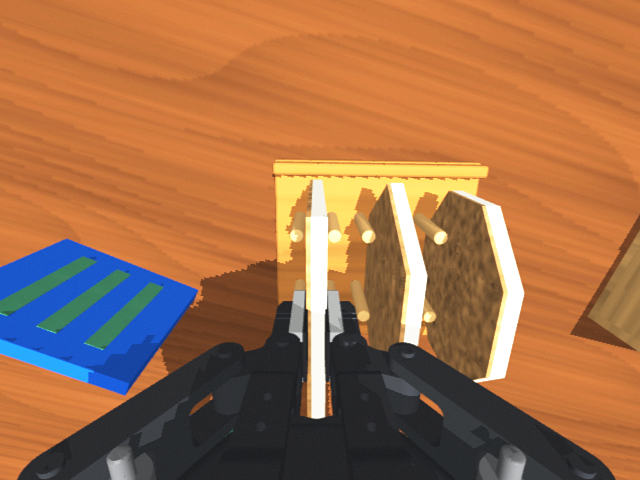

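```bash
python3 -m jog '[[[0,-1,0,0,0,0,-1],[0,-2.5,0,0,0,0,-1],[0,-4.5,0,0,0,0,-1],[0,-6.5,0,0,0,0,-1],[0,-8.5,0,0,0,0,-1]]]'
python3 -m jog '[[[0,-2,0,0,0,0,-1],[0,-4,0,0,0,0,-1],[0,-6,0,0,0,0,-1],[0,-7,0,0,0,0,-1],[0,-7.5,0,0,0,0,-1]]]'
python3 - <<'E'
from cell import *
from h import *
s=sense();print(s["clock"],s["position"],s["opening"],s["ee_rot"],s["wrist_force"])
for n in ("wrist","side","scene"):
  c=capture(n);cv2.imwrite(f"pics/{n}4.png",c["frame"][:,:,::-1]);np.savez(f"pics/{n}4.npz",**c)
a=cv2.imread("pics/side4.png")[200:400,120:387];b=cv2.imread("pics/scene4.png")[150:300,360:560]
cv2.imwrite("pics/lift.png",np.hstack([cv2.resize(a,(400,300)),cv2.resize(b,(400,300))]))
E
```

```text
clock: 4.18
position: [0.528, 0.346, 0.1736]
ee_rot: [-0.564, 0.566, -0.426, 0.425]
wrist_force: [0.7, -0.2, -2.2]
opening: 0.007
clock: 4.6
position: [0.5293, 0.3466, 0.2502]
ee_rot: [0.566, -0.564, 0.425, -0.426]
wrist_force: [-0.0, -0.1, -1.0]
opening: 0.0069
4.6 [0.52926267 0.34658042 0.25018904] 0.006878610391518515 [ 0.5657109  -0.56439473  0.42468721 -0.42552383] [-0.04231997 -0.10859624 -1.00949172]
```

View pics/lift.png

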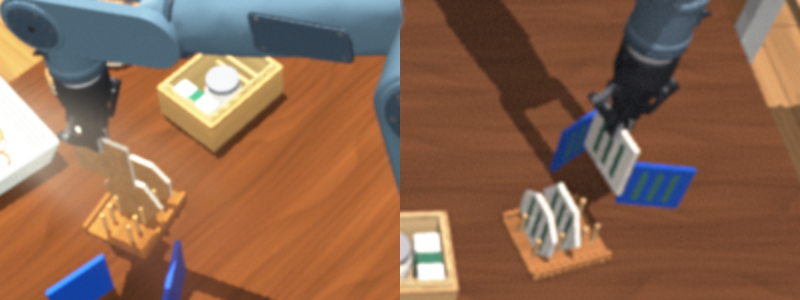

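View pics/wrist4.png

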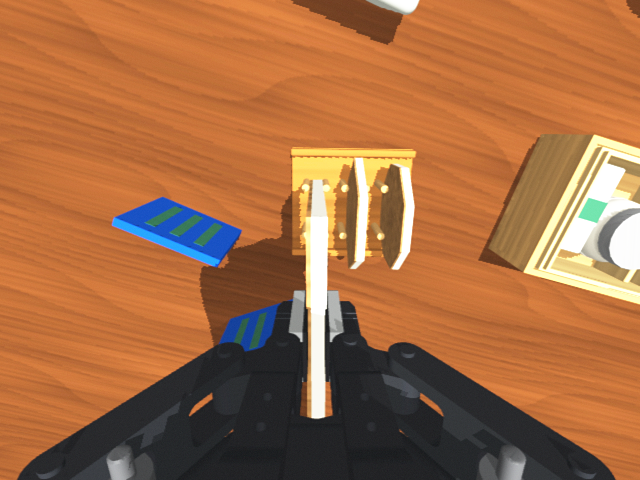

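```bash
python3 -m jog '[[[2,0,-0.3,0,0,0,-1],[5,0,-0.6,0,0,0,-1],[8.5,0,-0.9,0,0,0,-1],[12,0,-1.2,0,0,0,-1],[15.5,0,-1.5,0,0,0,-1]]]'
python3 -m jog '[[[3.5,0,-0.4,0,0,0,-1],[7,0,-0.8,0,0,0,-1],[10.5,0,-1.2,0,0,0,-1],[14,0,-1.6,0,0,0,-1],[17,0,-1.6,0,0,0,-1]]]'
python3 -m jog '[[[2.5,0,0,0,0,0,-1],[4.2,0,0,0,0,0,-1],[4.7,0,0,0,0.08,0,-1],[4.7,0,0,0,0.16,0,-1],[4.7,0,0,0,0.22,0,-1]]]'
python3 -m jog '[[[0,0,0,0,0.06,0,-1],[0,0,0,0,0.063,0,-1],[0,0,0,0,0.063,0,-1],[0,0,0,0,0.063,0,-1]]]'
python3 - <<'E'
from cell import *
from h import *
np.set_printoptions(precision=4,suppress=True)
s=sense();print(s["clock"],s["position"],s["opening"],s["ee_rot"],s["wrist_force"])
q=s["ee_rot"];print(R.from_quat(q[[1,2,3,0]]).as_matrix(),s["qpos"])
for n in ("wrist","side","scene"):
  c=capture(n);cv2.imwrite(f"pics/{n}5.png",c["frame"][:,:,::-1]);np.savez(f"pics/{n}5.npz",**c)
E
```

```text
clock: 5.17
position: [0.5563, 0.1919, 0.2461]
ee_rot: [-0.564, 0.566, -0.426, 0.424]
wrist_force: [0.3, -0.0, -1.8]
opening: 0.007
clock: 5.58
position: [0.5879, 0.0233, 0.2463]
ee_rot: [-0.564, 0.566, -0.426, 0.424]
wrist_force: [0.9, 0.9, -2.0]
opening: 0.0068
clock: 6.0
position: [0.6012, -0.0203, 0.2459]
ee_rot: [-0.513, 0.514, -0.487, 0.485]
wrist_force: [-0.3, -0.1, -1.9]
opening: 0.0069
clock: 6.33
position: [0.6016, -0.0195, 0.2472]
ee_rot: [0.5, -0.5, 0.501, -0.5]
wrist_force: [-0.0, 0.2, -2.3]
opening: 0.0069
6.3333 [ 0.6016 -0.0195  0.2472] 0.006932556925168118 [ 0.4995 -0.5002  0.5006 -0.4996] [-0.0182  0.2266 -2.2884]
[[-0.0005 -0.0017  1.    ]
 [-1.      0.0004 -0.0005]
 [-0.0004 -1.     -0.0018]] [-0.2293  0.2284  1.518  -0.      1.3969  1.342 ]
```

View pics/wrist5.png

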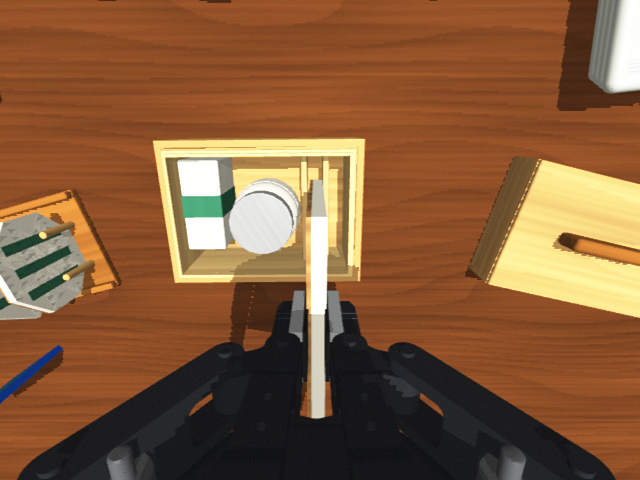

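View pics/scene5.png

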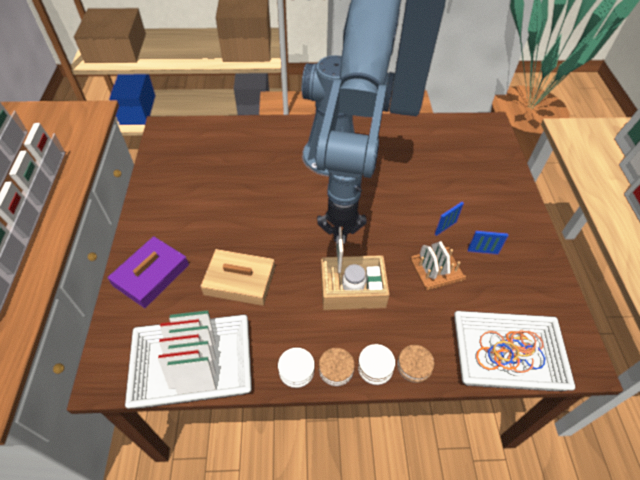

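The tile hangs over the slot end. In the wrist view the box rim corners are at about (154,141), (365,139), (360,280) and (175,283), and the lid is on the right. I'll measure these precisely.

```bash
python3 - <<'E'
from h import *
w=ld("wrist5")
im=cv2.resize(w["frame"][130:295,145:375,::-1],None,fx=3.4,fy=3.4,interpolation=cv2.INTER_CUBIC)
for i in range(0,230,20): cv2.putText(im,str(145+i),(int(i*3.4),10),0,.35,(255,255,0),1); cv2.line(im,(int(i*3.4),12),(int(i*3.4),18),(255,255,0),1)
for i in range(0,165,20): cv2.putText(im,str(130+i),(0,int(i*3.4)+4),0,.35,(255,255,0),1)
cv2.imwrite("pics/w5c.png",im)
E
```

```text
(no output)
```

View pics/w5c.png

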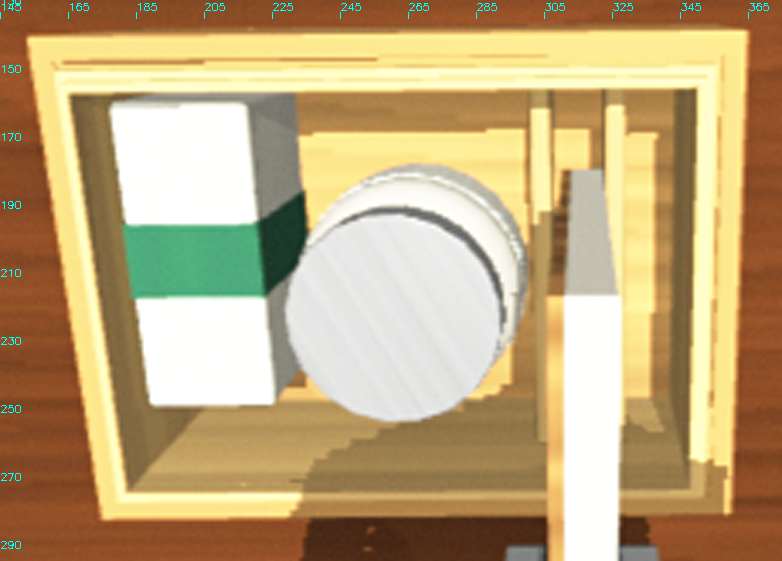

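```bash
python3 - <<'E'
from h import *
np.set_printoptions(precision=4,suppress=True)
w=ld("wrist5");print(w["extrinsics"][:3,3])
cv=lambda x,y:(x/3.4+145,y/3.4+130)
C=[(28,38),(747,32),(733,515),(103,519)]
P=np.array([onz(w,*cv(*p),.075) for p in C]);print(P,P.mean(0),[np.linalg.norm(P[i]-P[i-1]) for i in range(4)])
print("slat inner edges",[onz(w,*cv(*p),.051) for p in [(552,108),(605,105),(549,190)]])
print("neck inner z.087 L/R",[onz(w,*cv(*p),.087) for p in [(68,95),(698,90),(690,490),(127,492)]])
z=.2472+.0205
print("tile top far end",[onz(w,*cv(*p),z) for p in [(566,296),(620,296)]])
print("tile bottom far end",[onz(w,*cv(*p),z-.1) for p in [(570,170),(602,170)]])
w1=ld("wrist5");s=ld("scene5")
E
```

```text
[ 0.682  -0.0197  0.3892]
[[ 0.6716  0.1258  0.075 ]
 [ 0.6729 -0.0638  0.075 ]
 [ 0.5332 -0.0658  0.075 ]
 [ 0.5321  0.1245  0.075 ]] [0.6024 0.0302 0.075 ] [np.float64(0.13948166964700495), np.float64(0.189552058119451), np.float64(0.13973692637973226), np.float64(0.19034662469829486)]
slat inner edges [array([ 0.6512, -0.0117,  0.051 ]), array([ 0.652, -0.027,  0.051]), array([ 0.6275, -0.0106,  0.051 ])]
neck inner z.087 L/R [array([0.6579, 0.1121, 0.087 ]), array([ 0.659 , -0.0501,  0.087 ]), array([ 0.5468, -0.0514,  0.087 ]), array([0.5464, 0.1109, 0.087 ])]
tile top far end [array([ 0.6508, -0.0182,  0.2677]), array([ 0.6508, -0.0241,  0.2677])]
tile bottom far end [array([ 0.6502, -0.0178,  0.1677]), array([ 0.6501, -0.024 ,  0.1677])]
```

Box centre is (0.603, 0.030), yaw about 0.006 rad, and its measured size of 139.6 x 190 mm matches. Slot centre is (0.603, -0.0196) and the tile centre is (0.601, -0.020). I'll correct by 2 mm in x and go down to just above the slats.

```bash
python3 -m jog '[[[0,2,0.2,0,0,0,-1],[0,4.5,0.2,0,0,0,-1],[0,7,0.2,0,0,0,-1],[0,9,0.2,0,0,0,-1],[0,10,0.2,0,0,0,-1]]]'
python3 -m jog '[[[0,0,0,0,0,0,-1],[0,0,0,0,0,0,-1]]]'
python3 - <<'E'
from cell import *
from h import *
np.set_printoptions(precision=4,suppress=True)
s=sense();print(s["clock"],s["position"],s["opening"],s["wrist_force"])
for n in ("wrist","side","scene"):
  c=capture(n);cv2.imwrite(f"pics/{n}6.png",c["frame"][:,:,::-1]);np.savez(f"pics/{n}6.npz",**c)
b=cv2.imread("pics/wrist6.png")[100:400,140:440];a=cv2.imread("pics/scene6.png")[210:320,300:410]
cv2.imwrite("pics/c6.png",np.hstack([cv2.resize(a,(400,400)),cv2.resize(b,(400,400))]))
E
```

```text
clock: 6.9
position: [0.6023, -0.0191, 0.1451]
ee_rot: [0.499, -0.5, 0.502, -0.499]
wrist_force: [-0.8, -0.1, -1.7]
opening: 0.0067
clock: 7.07
position: [0.6042, -0.0196, 0.1485]
ee_rot: [0.499, -0.5, 0.501, -0.5]
wrist_force: [-0.1, -0.2, -1.0]
opening: 0.0067
7.0667 [ 0.6042 -0.0196  0.1485] 0.0066557719399567795 [-0.1212 -0.176  -0.9766]
```

View pics/c6.png

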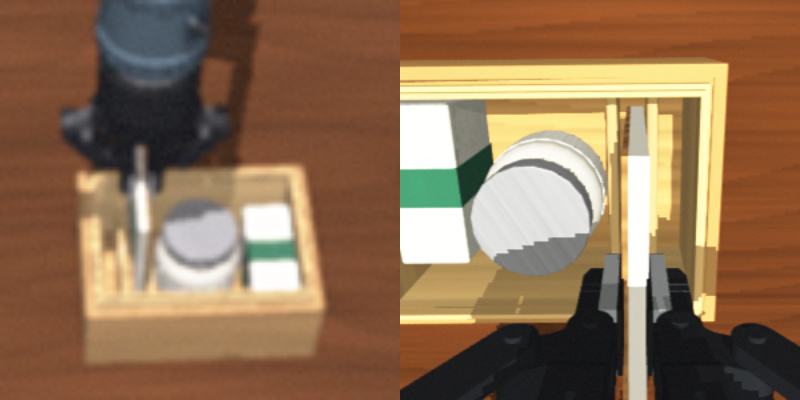

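```bash
python3 -m jog '[[[0,1,0,0,0,0,-1],[0,2.2,0,0,0,0,-1],[0,3.4,0,0,0,0,-1],[0,4.6,0,0,0,0,-1],[0,5.4,0,0,0,0,-1]]]'
python3 -m jog '[[[0,0.2,0,0,0,0,-1],[0,0.3,0,0,0,0,-1],[0,0.3,0,0,0,0,-1]]]'
python3 - <<'E'
from cell import *
s=sense();print(s["clock"],s["position"],s["wrist_force"])
E
```

```text
clock: 7.63
position: [0.6028, -0.0193, 0.0916]
ee_rot: [0.499, -0.5, 0.502, -0.5]
wrist_force: [-0.1, -0.7, -1.9]
opening: 0.0066
clock: 7.88
position: [0.6041, -0.0196, 0.091]
ee_rot: [0.499, -0.5, 0.501, -0.5]
wrist_force: [-0.3, -0.2, -1.1]
opening: 0.0067
7.8833 [ 0.60413055 -0.01964683  0.09102179] [-0.25094049 -0.20736599 -1.0560663 ]
```

```bash
python3 -m jog '[[[0,0.1,0,0,0,0,-1],[0,0.2,0,0,0,0,-1],[0,0.3,0,0,0,0,-1],[0,0.3,0,0,0,0,-1]]]'
python3 -m jog '[[[0,0.1,0,0,0,0,-1],[0,0.15,0,0,0,0,-1],[0,0.15,0,0,0,0,-1]]]'
python3 -m jog '[[[0,0.1,0,0,0,0,-1],[0,0.1,0,0,0,0,-1],[0,0.1,0,0,0,0,-1]]]'
```

```text
clock: 8.22
position: [0.6042, -0.0196, 0.0885]
ee_rot: [-0.5, 0.499, -0.5, 0.501]
wrist_force: [-0.3, 0.6, -2.9]
opening: 0.0069
clock: 8.47
position: [0.6041, -0.0196, 0.0867]
ee_rot: [0.499, -0.499, 0.501, -0.501]
wrist_force: [0.0, 0.6, -2.0]
opening: 0.0069
clock: 8.72
position: [0.604, -0.0196, 0.0857]
ee_rot: [0.499, -0.5, 0.501, -0.5]
wrist_force: [-0.4, -0.9, -2.2]
opening: 0.0071
```

```bash
python3 -m jog '[[[0,0.1,0,0,0,0,-1],[0,0.1,0,0,0,0,-1],[0,0.1,0,0,0,0,-1]]]'
python3 -m jog '[[[0,0.1,0,0,0,0,-1],[0,0.1,0,0,0,0,-1],[0,0.1,0,0,0,0,-1]]]'
python3 - <<'E'
from cell import *
from h import *
s=sense();print(s["clock"],s["position"],s["wrist_force"])
c=capture("side");cv2.imwrite(f"pics/side7.png",c["frame"][:,:,::-1])
b=cv2.imread("pics/side7.png")[200:300,210:310]
cv2.imwrite("pics/c7.png",cv2.resize(b,(500,500),interpolation=cv2.INTER_CUBIC))
E
```

```text
clock: 8.97
position: [0.6042, -0.0196, 0.0855]
ee_rot: [-0.499, 0.499, -0.5, 0.501]
wrist_force: [-3.7, 0.3, 4.7]
opening: 0.0068
clock: 9.22
position: [0.6043, -0.0197, 0.0855]
ee_rot: [-0.5, 0.5, -0.5, 0.501]
wrist_force: [-7.0, 1.0, 12.2]
opening: 0.0069
9.2167 [ 0.60434011 -0.01970953  0.08552147] [-7.00439313  0.98956972 12.19670733]
```

View pics/c7.png

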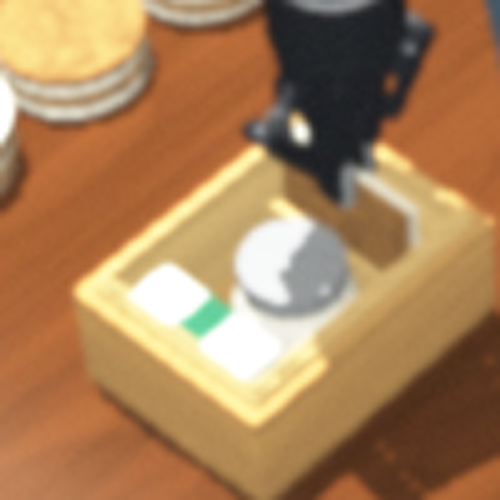

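The force rises at TCP z 0.0855, exactly the predicted floor height. I'll ease off and release gently.

```bash
python3 -m jog '[[[0,-0.1,0,0,0,0,-1],[0,-0.1,0,0,0,0,-0.75],[0,-0.1,0,0,0,0,-0.65],[0,-0.1,0,0,0,0,-0.55],[0,-0.1,0,0,0,0,-0.5]]]' 20
python3 -m jog '[[[0,0,0,0,0,0,-0.5],[0,0,0,0,0,0,-0.5],[0,0,0,0,0,0,-0.5],[0,0,0,0,0,0,-0.5]]]'
python3 - <<'E'
from cell import *
from h import *
s=sense();print(s["clock"],s["position"],s["wrist_force"],s["opening"])
for n in ("wrist","side"):
  c=capture(n);cv2.imwrite(f"pics/{n}8.png",c["frame"][:,:,::-1]);np.savez(f"pics/{n}8.npz",**c)
E
```

```text
clock: 9.68
position: [0.6041, -0.0196, 0.0845]
ee_rot: [0.499, -0.499, 0.501, -0.501]
wrist_force: [-0.9, 0.1, 0.4]
opening: 0.0215
clock: 10.02
position: [0.6041, -0.0196, 0.0847]
ee_rot: [0.499, -0.499, 0.501, -0.501]
wrist_force: [0.5, 0.0, 0.7]
opening: 0.0211
10.0167 [ 0.604105   -0.01960829  0.08472891] [0.49566238 0.04613281 0.73002255] 0.021050739621712264
```

View pics/wrist8.png

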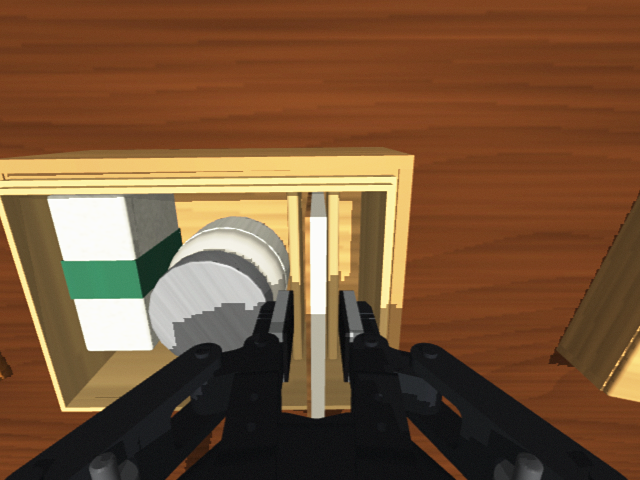

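The tile stands upright (col 318) between the slats, and the pads are clear at 293 and 343. I'll rise and check.

```bash
python3 -m jog '[[[0,-1,0,0,0,0,-0.5],[0,-3,0,0,0,0,-0.5],[0,-6,0,0,0,0,-0.5],[0,-9.5,0,0,0,0,-0.5],[0,-13,0,0,0,0,-0.5]]]'
python3 -m jog '[[[0,-3,0,0,0,0,-0.5],[0,-5,0,0,0,0,-0.5],[0,-6,0,0,0,0,-0.5],[0,-6,0,0,0,0,0],[0,-6,0,0,0,0,0]]]'
python3 - <<'E'
from cell import *
from h import *
s=sense();print(s["clock"],s["position"],s["wrist_force"],s["opening"])
for n in ("wrist","side"):
  c=capture(n);cv2.imwrite(f"pics/{n}9.png",c["frame"][:,:,::-1]);np.savez(f"pics/{n}9.npz",**c)
E
```

```text
clock: 10.53
position: [0.6036, -0.0195, 0.2165]
ee_rot: [0.499, -0.5, 0.501, -0.5]
wrist_force: [0.9, -0.3, -0.2]
opening: 0.0214
clock: 10.95
position: [0.6039, -0.0195, 0.2745]
ee_rot: [0.499, -0.499, 0.501, -0.501]
wrist_force: [0.2, -0.7, -0.1]
opening: 0.0425
10.95 [ 0.60392593 -0.01953841  0.27451089] [ 0.19897502 -0.68670105 -0.07021586] 0.04249556696530195
```

View pics/wrist9.png

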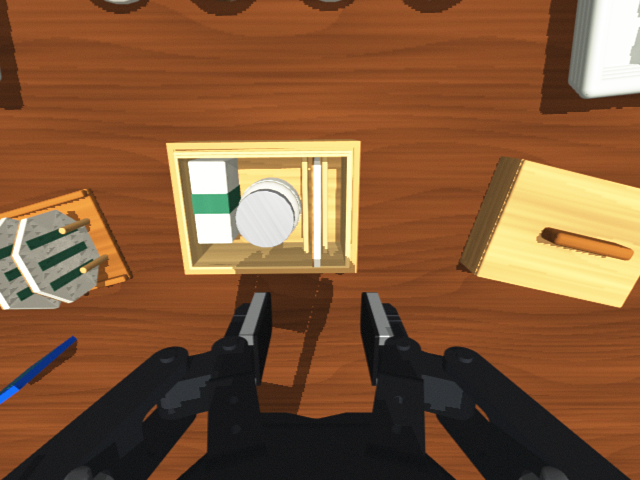

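The tile stands in the slot (318, rows 160–265). I'll measure the box, tile and lid from this unobstructed view.

```bash
python3 - <<'E'
from h import *
w=ld("wrist9")
def crop(x0,y0,x1,y1,k,n):
    im=cv2.resize(w["frame"][y0:y1,x0:x1,::-1],None,fx=k,fy=k,interpolation=cv2.INTER_CUBIC)
    for i in range(0,x1-x0,20): cv2.putText(im,str(x0+i),(int(i*k),10),0,.35,(255,255,0),1)
    for i in range(0,y1-y0,20): cv2.putText(im,str(y0+i),(0,int(i*k)+4),0,.35,(255,255,0),1)
    cv2.imwrite(n,im)
crop(160,130,370,280,3.7,"pics/w9b.png"); crop(455,145,640,315,3.5,"pics/w9l.png")
E
```

```text
(no output)
```

View pics/w9b.png

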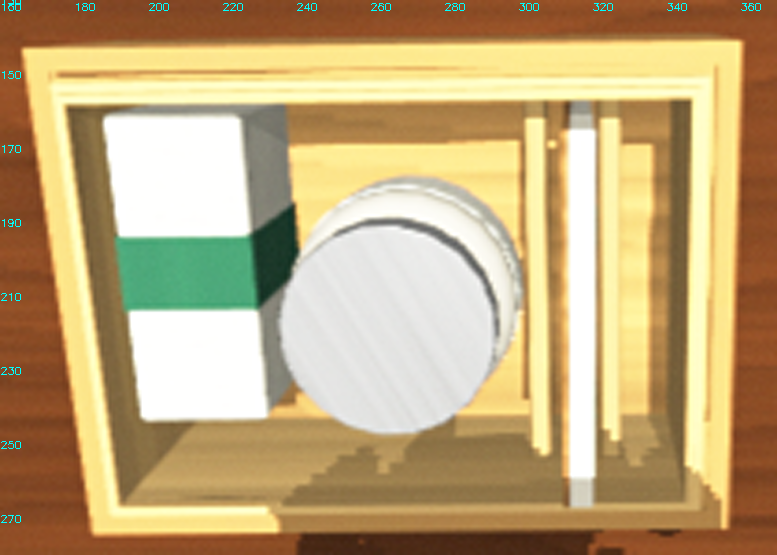

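View pics/w9l.png

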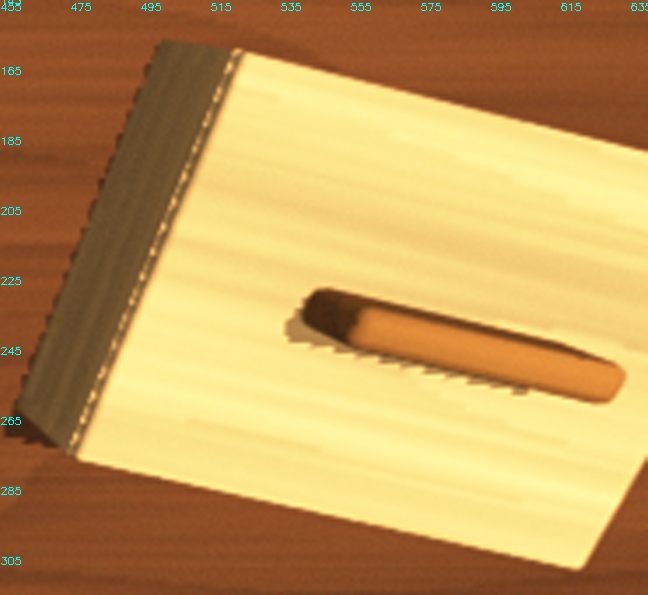

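```bash
python3 - <<'E'
from h import *
np.set_printoptions(precision=4,suppress=True)
w=ld("wrist9")
cv=lambda x,y:(x/3.7+160,y/3.7+130)
C=[(22,49),(742,41),(727,528),(93,534)]
P=np.array([onz(w,*cv(*p),.075) for p in C]);c=P.mean(0);print(P,c,[np.linalg.norm(P[i]-P[i-1]) for i in range(4)])
yy=[np.arctan2(-(P[a]-P[b])[0],(P[a]-P[b])[1]) for a,b in((0,1),(3,2))];xx=[np.arctan2((P[a]-P[b])[1],(P[a]-P[b])[0]) for a,b in((0,3),(1,2))]
print("yaw",yy,xx)
print("tile top ends",[onz(w,*cv(*p),.106) for p in [(567,128),(597,128),(569,507),(594,507)]])
l=lambda x,y:(x/3.5+455,y/3.5+145)
# lid: top face corners z .05, edge line upto right boundary
A=onz(w,*l(242,52),.05);B=onz(w,*l(78,458),.05);D=onz(w,*l(580,570),.05)
print("lid far/near left corners & near right",A,B,D,np.linalg.norm(A-B),np.linalg.norm(B-D),"centre",(A+D)/2)
print("yaw from AB",np.arctan2((A-B)[1],(A-B)[0]),"BD",np.arctan2(-(B-D)[0],(B-D)[1]))
print("pull top ends z.078",[onz(w,*l(*p),.078) for p in [(352,325),(618,380)]])
E
```

```text
[[ 0.6716  0.126   0.075 ]
 [ 0.6731 -0.0639  0.075 ]
 [ 0.5335 -0.0649  0.075 ]
 [ 0.5321  0.1246  0.075 ]] [0.6026 0.0305 0.075 ] [np.float64(0.1394455826468488), np.float64(0.18995305569900675), np.float64(0.13959663172864395), np.float64(0.18957394684906467)]
yaw [np.float64(0.008081457226424471), np.float64(0.007283805520438668)] [np.float64(0.00987570393321143), np.float64(0.00715758441130375)]
tile top ends [array([ 0.6538, -0.0179,  0.106 ]), array([ 0.6538, -0.0252,  0.106 ]), array([ 0.5535, -0.0179,  0.106 ]), array([ 0.5534, -0.0247,  0.106 ])]
lid far/near left corners & near right [ 0.6527 -0.2421  0.05  ] [ 0.518  -0.2122  0.05  ] [ 0.4744 -0.3953  0.05  ] 0.13797832833772847 0.18819409534133782 centre [ 0.5635 -0.3187  0.05  ]
yaw from AB -0.21866725366900738 BD -0.23351808069610228
pull top ends z.078 [array([ 0.5743, -0.274 ,  0.078 ]), array([ 0.5563, -0.3597,  0.078 ])]
```

Tile in box frame: (+1, -51) mm, width 100.3 mm, so it's good. Lid: centre about (0.565, -0.318), yaw about -0.226 rad, top face measured 138 x 188 mm. It is wood-coloured, at the expected place (wrist9 (560,230)), not the purple one. I'll move above it.

```bash
python3 -m jog '[[[3,0,-0.5,0,0,0,0],[7,0,-1,0,0,0,0],[11,0,-1.5,0,0,0,0],[15,0,-2,0,0,0,0],[19,0,-2.5,0,0,0,0]]]'
python3 -m jog '[[[4,0,-0.5,0,0,0,0],[8,0,-1,0,0,0,0],[10,0,-1.4,0,0,0,0],[10.8,0,-1.4,0,0,0,0],[10.8,0,-1.4,0,0,0,0]]]'
python3 -m jog '[[[0,0,0,0,-0.12,0,0],[0,0,0,0,-0.24,0,0],[0,0,0,0,-0.36,0,0],[0,0,0,0,-0.48,0,0],[0,0,0,0,-0.60,0,0]]]'
python3 -m jog '[[[0,0,0,0,-0.12,0,0],[0,0,0,0,-0.24,0,0],[0,0,0,0,-0.36,0,0],[0,0,0,0,-0.48,0,0],[0,0,0,0,-0.60,0,0]]]'
python3 -m jog '[[[0,0,0,0,-0.12,0,0],[0,0,0,0,-0.145,0,0],[0,0,0,0,-0.145,0,0],[0,0,0,0,-0.145,0,0]]]'
python3 - <<'E'
from cell import *
from h import *
s=sense();print(s["clock"],s["position"],s["wrist_force"],s["opening"]); q=s["ee_rot"];print(R.from_quat(q[[1,2,3,0]]).as_matrix())
for n in ("wrist",):
  c=capture(n);cv2.imwrite(f"pics/{n}10.png",c["frame"][:,:,::-1]);np.savez(f"pics/{n}10.npz",**c)
E
```

```text
clock: 11.47
position: [0.5774, -0.2106, 0.2724]
ee_rot: [0.499, -0.5, 0.502, -0.499]
wrist_force: [0.7, 0.1, 0.1]
opening: 0.0428
clock: 11.88
position: [0.5633, -0.319, 0.2724]
ee_rot: [0.499, -0.499, 0.503, -0.5]
wrist_force: [0.7, -0.3, -0.0]
opening: 0.0428
clock: 12.3
position: [0.5649, -0.315, 0.2738]
ee_rot: [0.627, -0.626, 0.329, -0.327]
wrist_force: [0.4, 0.1, 0.8]
opening: 0.0428
clock: 12.72
position: [0.5649, -0.3149, 0.2737]
ee_rot: [0.696, -0.695, 0.129, -0.128]
wrist_force: [0.4, 0.2, -0.2]
opening: 0.0425
clock: 13.05
position: [0.5648, -0.3156, 0.2741]
ee_rot: [0.703, -0.702, 0.081, -0.08]
wrist_force: [-0.3, 1.0, -0.7]
opening: 0.0423
13.05 [ 0.56478965 -0.31561955  0.27407379] [-0.29457514  0.95528221 -0.6672989 ] 0.04231176182081901
[[ 9.74250030e-01 -8.59551363e-04  2.25468711e-01]
 [-2.25467626e-01  1.20083989e-03  9.74249921e-01]
 [-1.10816967e-03 -9.99998910e-01  9.76117296e-04]]
```

View pics/wrist10.png

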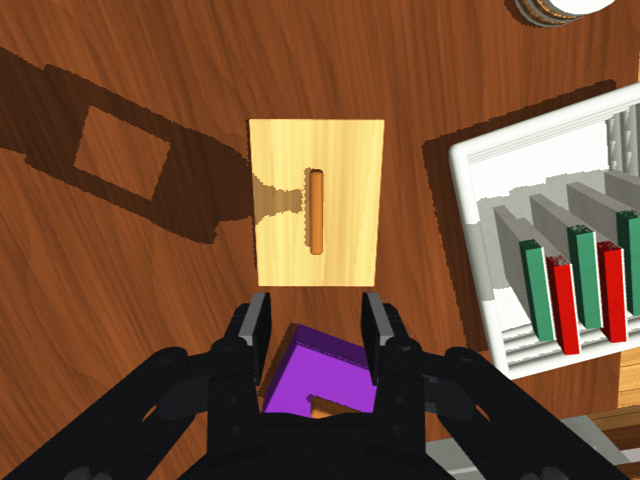

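```bash
python3 - <<'E'
from h import *
np.set_printoptions(precision=4,suppress=True)
w=ld("wrist10");f=w["frame"]
hsv=cv2.cvtColor(f,cv2.COLOR_RGB2HSV).astype(int)
x0,y0,k=235,105,3
im=cv2.resize(f[y0:305,x0:400,::-1],None,fx=k,fy=k,interpolation=cv2.INTER_CUBIC)
for i in range(0,165,20): cv2.putText(im,str(x0+i),(int(i*k),10),0,.35,(255,255,0),1)
for i in range(0,200,20): cv2.putText(im,str(y0+i),(0,int(i*k)+4),0,.35,(255,255,0),1)
cv2.imwrite("pics/w10c.png",im)
E
```

```text
(no output)
```

View pics/w10c.png

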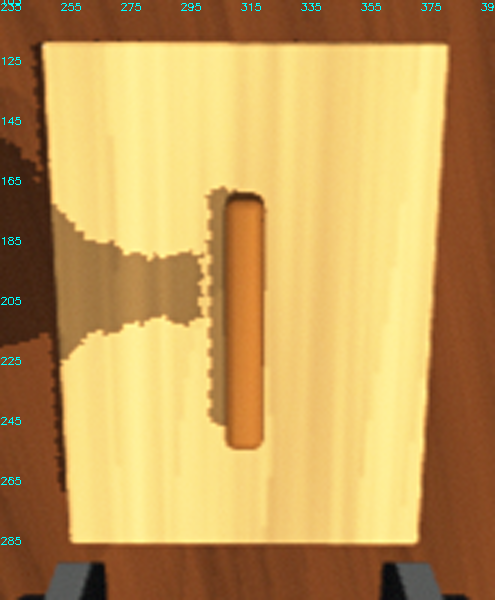

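```bash
python3 - <<'E'
from h import *
np.set_printoptions(precision=4,suppress=True)
w=ld("wrist10")
l=lambda x,y:(x/3+235,y/3+105)
P=np.array([onz(w,*l(*p),.05) for p in [(41,43),(447,44),(418,544),(70,543)]]);c=P.mean(0)
print(P,c,[np.linalg.norm(P[i]-P[i-1]) for i in range(4)])
print("yaw",[np.arctan2(-(P[a]-P[b])[0],(P[a]-P[b])[1]) for a,b in((0,3),(1,2))],[np.arctan2((P[a]-P[b])[1],(P[a]-P[b])[0]) for a,b in((1,0),(2,3))])
Q=np.array([onz(w,*l(*p),.078) for p in [(245,203),(245,448),(226,330),(264,330)]]);print("pull",Q,Q[:2].mean(0),Q[2:].mean(0),np.linalg.norm(Q[0]-Q[1]),np.linalg.norm(Q[2]-Q[3]))
T=np.array([[.97425,-.00086,.22547],[-.22547,.0012,.97425],[-.0011,-1,.001]])
print("tool shift",T.T@(c+[0,0,.028]-np.array([.56479,-.3156,.27407])), T.T@(Q[2:].mean(0)-np.array([.56479,-.3156,.27407])))
E
```

```text
[[ 0.5176 -0.2124  0.05  ]
 [ 0.6527 -0.2441  0.05  ]
 [ 0.6105 -0.4279  0.05  ]
 [ 0.4748 -0.396   0.05  ]] [ 0.5639 -0.3201  0.05  ] [np.float64(0.1884862075131685), np.float64(0.13878254791360514), np.float64(0.18863192169891296), np.float64(0.13943615422407443)]
yaw [np.float64(-0.2289711653127523), np.float64(-0.22550743051710798)] [np.float64(-0.23009773669888908), np.float64(-0.23112936656707744)]
pull [[ 0.5741 -0.2775  0.078 ]
 [ 0.5546 -0.3619  0.078 ]
 [ 0.5579 -0.3181  0.078 ]
 [ 0.5707 -0.3211  0.078 ]] [ 0.5643 -0.3197  0.078 ] [ 0.5643 -0.3196  0.078 ] 0.0866752058526154 0.013098848487013856
tool shift [ 0.0004  0.1961 -0.0048] [ 0.0007  0.1961 -0.0042]
```

```bash
python3 -m jog '[[[0,3,-0.4,0,0,0,0],[0,7,-0.4,0,0,0,0],[0,11,-0.4,0,0,0,0],[0,14,-0.4,0,0,0,0],[0,16,-0.4,0,0,0,0]]]'
python3 -m jog '[[[0,1.5,0,0,0,0,0],[0,3,0,0,0,0,0],[0,4.2,0,0,0,0,0],[0,5.2,0,0,0,0,0],[0,5.8,0,0,0,0,0]]]'
python3 - <<'E'
from cell import *
from h import *
s=sense();print(s["clock"],s["position"],s["wrist_force"],s["opening"])
for n in ("wrist",):
  c=capture(n);cv2.imwrite(f"pics/{n}11.png",c["frame"][:,:,::-1]);np.savez(f"pics/{n}11.npz",**c)
E
```

```text
clock: 13.52
position: [0.5618, -0.3192, 0.1103]
ee_rot: [0.704, -0.701, 0.082, -0.079]
wrist_force: [-0.3, -0.2, -0.1]
opening: 0.0428
clock: 13.93
position: [0.5632, -0.3207, 0.0554]
ee_rot: [0.703, -0.702, 0.081, -0.08]
wrist_force: [-0.0, 0.3, 0.2]
opening: 0.0423
13.9333 [ 0.56321578 -0.32073231  0.05541854] [-0.02798193  0.31877361  0.22050388] 0.04226250034732178
```

View pics/wrist11.png

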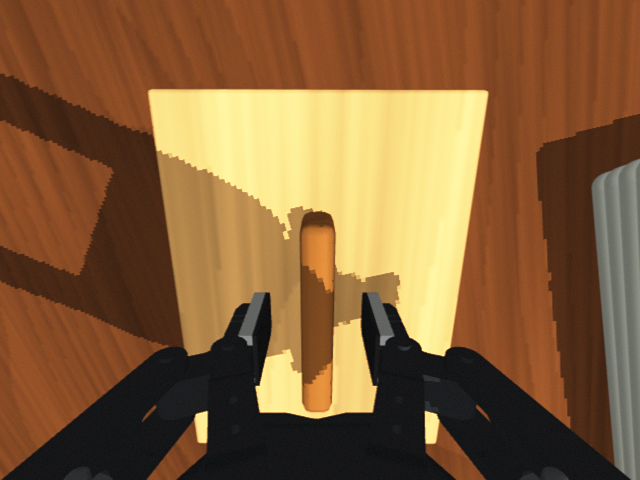

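The pull (col 318) is centred between the pads (268 and 366). I'll grip and lift.

```bash
python3 -m jog '[[[0,0,0,0,0,0,-0.3],[0,0,0,0,0,0,-0.6],[0,0,0,0,0,0,-0.8],[0,0,0,0,0,0,-1],[0,0,0,0,0,0,-1]]]' 70
python3 -m jog '[[[0,0,0,0,0,0,-1],[0,0,0,0,0,0,-1],[0,0,0,0,0,0,-1],[0,0,0,0,0,0,-1]]]'
python3 -m jog '[[[0,-0.5,0,0,0,0,-1],[0,-1.2,0,0,0,0,-1],[0,-2,0,0,0,0,-1],[0,-2,0,0,0,0,-1],[0,-2,0,0,0,0,-1]]]'
python3 - <<'E'
from cell import *
from h import *
s=sense();print(s["clock"],s["position"],s["wrist_force"],s["opening"],s["moment"])
for n in ("wrist","scene"):
  c=capture(n);cv2.imwrite(f"pics/{n}12.png",c["frame"][:,:,::-1]);np.savez(f"pics/{n}12.npz",**c)
E
```

```text
clock: 14.4
position: [0.5644, -0.322, 0.0581]
ee_rot: [-0.702, 0.703, -0.08, 0.081]
wrist_force: [1.0, 0.2, 3.8]
opening: 0.0123
clock: 14.73
position: [0.5644, -0.322, 0.0581]
ee_rot: [-0.702, 0.703, -0.08, 0.081]
wrist_force: [0.1, 1.1, 7.2]
opening: 0.0122
clock: 15.15
position: [0.5639, -0.3217, 0.0775]
ee_rot: [-0.702, 0.703, -0.08, 0.081]
wrist_force: [1.0, 0.1, -2.6]
opening: 0.0122
15.15 [ 0.56387293 -0.32171876  0.07754721] [ 1.02150902  0.06649639 -2.6002471 ] 0.01221281276761519 [ 0.02189733 -0.04700833  0.02945467]
```

View pics/wrist12.png

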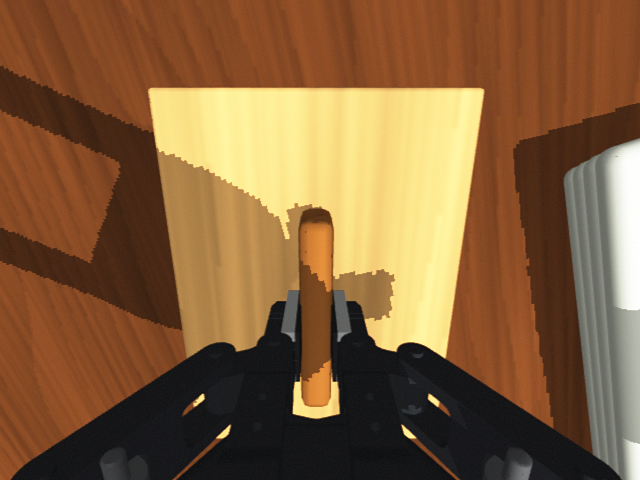

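The lid is held level and has come up with the grip. I'll raise it and carry it over the box.

```bash
python3 -m jog '[[[0,-1.5,0,0,0,0,-1],[0,-4,0,0,0,0,-1],[0,-7,0,0,0,0,-1],[0,-10,0,0,0,0,-1],[0,-13,0,0,0,0,-1]]]'
python3 -m jog '[[[0,-2.5,0,0,0,0,-1],[0,-4,0,0,0,0,-1],[0,-4.5,0,0,0,0,-1],[0,-4.5,0,0,0,0,-1]]]'
python3 -m jog '[[[-0.2,0,1.5,0,0,0,-1],[-0.4,0,4,0,0,0,-1],[-0.7,0,7,0,0,0,-1],[-1.1,0,10,0,0,0,-1],[-1.5,0,13,0,0,0,-1]]]'
python3 -m jog '[[[-0.4,0,3,0,0,0,-1],[-0.8,0,6,0,0,0,-1],[-1.2,0,9,0,0,0,-1],[-1.6,0,12,0,0,0,-1],[-2,0,15,0,0,0,-1]]]'
python3 -m jog '[[[-0.3,0,2.5,0,0,0,-1],[-0.5,0,4.8,0,0,0,-1],[-0.6,0,6.3,0,0,0,-1],[-0.6,0,7,0,0,0,-1],[-0.6,0,7,0,0,0,-1]]]'
python3 -m jog '[[[0,0,0,0,-0.06,0,-1],[0,0,0,0,-0.14,0,-1],[0,0,0,0,-0.21,0,-1],[0,0,0,0,-0.237,0,-1],[0,0,0,0,-0.237,0,-1]]]'
python3 -m jog '[[[0,0,0,0,0,0,-1],[0,0,0,0,0,0,-1]]]'
python3 - <<'E'
from cell import *
from h import *
np.set_printoptions(precision=4,suppress=True)
s=sense();print(s["clock"],s["position"],s["wrist_force"],s["opening"],s["moment"]); q=s["ee_rot"];print(R.from_quat(q[[1,2,3,0]]).as_matrix())
for n in ("wrist","scene","side"):
  c=capture(n);cv2.imwrite(f"pics/{n}13.png",c["frame"][:,:,::-1]);np.savez(f"pics/{n}13.npz",**c)
a=cv2.imread("pics/side13.png")[150:330,180:360];b=cv2.imread("pics/scene13.png")[180:330,280:430]
cv2.imwrite("pics/c13.png",np.hstack([cv2.resize(a,(400,400)),cv2.resize(b,(400,400))]))
E
```

```text
clock: 15.67
position: [0.5631, -0.321, 0.2072]
ee_rot: [0.703, -0.702, 0.081, -0.08]
wrist_force: [0.3, -0.0, -2.5]
opening: 0.0126
clock: 16.0
position: [0.564, -0.3218, 0.2531]
ee_rot: [-0.702, 0.703, -0.08, 0.081]
wrist_force: [-0.6, 1.0, -1.6]
opening: 0.0128
clock: 16.42
position: [0.5771, -0.1889, 0.2489]
ee_rot: [0.703, -0.702, 0.082, -0.079]
wrist_force: [0.6, 0.2, -2.5]
opening: 0.0126
clock: 16.83
position: [0.5913, -0.0382, 0.2491]
ee_rot: [0.703, -0.702, 0.082, -0.079]
wrist_force: [0.8, -0.5, -2.8]
opening: 0.0125
clock: 17.25
position: [0.6017, 0.0309, 0.2497]
ee_rot: [0.703, -0.702, 0.081, -0.078]
wrist_force: [-0.1, -0.1, -2.1]
opening: 0.0126
clock: 17.67
position: [0.6022, 0.0277, 0.2507]
ee_rot: [-0.707, 0.707, 0.002, -0.004]
wrist_force: [0.4, 0.6, -2.6]
opening: 0.0122
clock: 17.83
position: [0.6024, 0.0281, 0.2513]
ee_rot: [-0.707, 0.707, 0.002, -0.003]
wrist_force: [-0.7, 0.1, -1.3]
opening: 0.0126
17.8333 [0.6024 0.0281 0.2513] [-0.7367  0.1311 -1.3193] 0.012573011741484466 [-0.001   0.0088 -0.0206]
[[ 1.     -0.0009 -0.0072]
 [ 0.0072 -0.      1.    ]
 [-0.0009 -1.     -0.    ]]
```

View pics/wrist13.png

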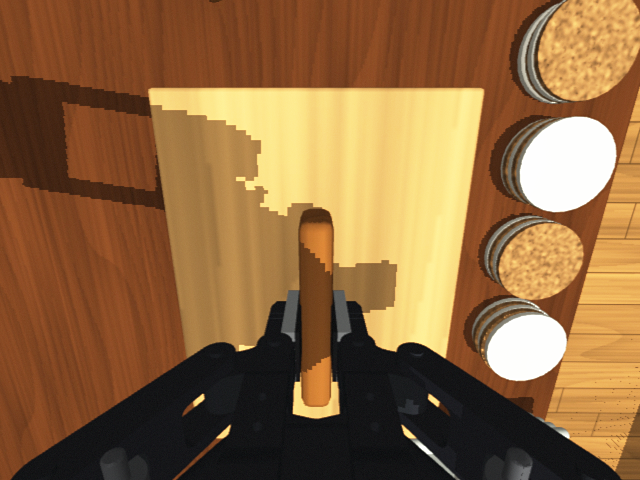

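View pics/c13.png

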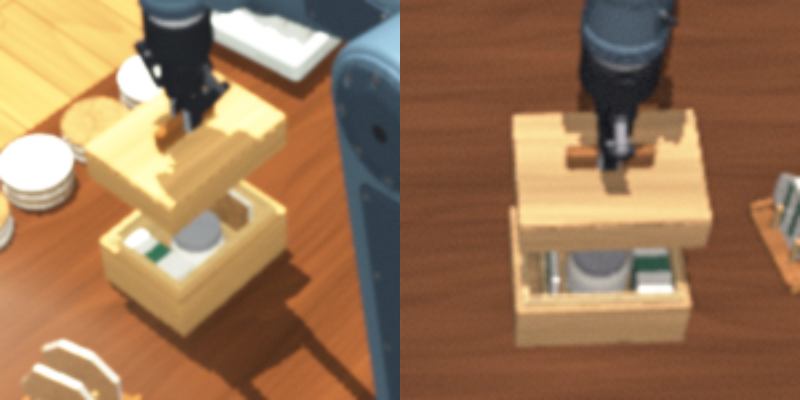

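```bash
python3 - <<'E'
from h import *
np.set_printoptions(precision=4,suppress=True)
w=ld("wrist13");f=w["frame"]
hsv=cv2.cvtColor(f,cv2.COLOR_RGB2HSV)
m=((hsv[...,0]>17)&(hsv[...,0]<32)&(hsv[...,2]>100)).astype(np.uint8)
m[:80]=0;m[350:]=0;m[:,:140]=0;m[:,500:]=0
z=.2513-.0581+.05
L=[];Rr=[]
for y in range(110,330,5):
    xs=np.nonzero(m[y])[0]
    if len(xs): L.append((xs.min()-.5,y));Rr.append((xs.max()+.5,y))
T=[]
for x in range(170,470,10):
    ys=np.nonzero(m[:,x])[0]; T.append((x,ys.min()-.5))
print(L[::8],Rr[::8],T[::6])
def line(pts):
    P=np.array([onz(w,*p,z)[:2] for p in pts]); c=np.median(P,0); vx,vy,x,y=cv2.fitLine(np.float32(P),cv2.DIST_HUBER,0,1e-4,1e-4).ravel(); return np.array([x,y]),np.array([vx,vy])
for n,p in(("L",L),("R",Rr),("T",T)):
    c,d=line(p); print(n,c,d,np.degrees(np.arctan2(d[1],d[0])))
cl,dl=line(L);cr,dr=line(Rr);ct,dt=line(T)
X=lambda a,da,b,db: a+da*np.linalg.solve(np.c_[da,-db],b-a)[0]
A=X(cl,dl,ct,dt);B=X(cr,dr,ct,dt);print("far corners",A,B,np.linalg.norm(A-B))
u=(B-A)/np.linalg.norm(B-A);n=np.array([u[1],-u[0]]);print("centre",(A+B)/2+n*.095,"yaw",np.arctan2(u[1],u[0]))
# pull far end: measured earlier
l=ld("wrist13")
print("pull top z",[onz(w,*p,.2513-.0581+.078) for p in [(299,223),(333,223),(316,405)]])
E
```

```text
[(np.float64(186.5), 110), (np.float64(226.5), 150), (np.float64(174.5), 190), (np.float64(205.5), 230), (np.float64(178.5), 270), (np.float64(201.5), 310)] [(np.float64(480.5), 110), (np.float64(474.5), 150), (np.float64(468.5), 190), (np.float64(499.5), 230), (np.float64(495.5), 270), (np.float64(487.5), 310)] [(170, np.float64(87.5)), (230, np.float64(87.5)), (290, np.float64(87.5)), (350, np.float64(88.5)), (410, np.float64(88.5))]
L [0.5553 0.0817] [0.1786 0.9839] 79.71142
R [0.6795 0.0672] [ 0.2827 -0.9592] -73.58047
T [0.6229 0.1248] [1.     0.0053] 0.30114955
far corners [0.5631 0.1245] [0.6624 0.1251] 0.09927815
centre [0.6133 0.0298] yaw 0.0052562035
pull top z [array([0.5951, 0.0751, 0.2712]), array([0.6079, 0.0752, 0.2712]), array([ 0.6022, -0.0111,  0.2712])]
```

```bash
python3 - <<'E'
from h import *
w=ld("wrist13");f=w["frame"][:,:,::-1]
a=cv2.resize(f[80:130,140:190],(390,390),interpolation=cv2.INTER_NEAREST)
b=cv2.resize(f[80:130,450:500],(390,390),interpolation=cv2.INTER_NEAREST)
g=np.hstack([a,b])
g2=np.hstack([cv2.resize(f[320:345,165:215],(390,195),interpolation=cv2.INTER_NEAREST),cv2.resize(f[320:345,425:475],(390,195),interpolation=cv2.INTER_NEAREST)])
cv2.imwrite("pics/c13b.png",np.vstack([g,g2]))
E
```

```text
(no output)
```

View pics/c13b.png

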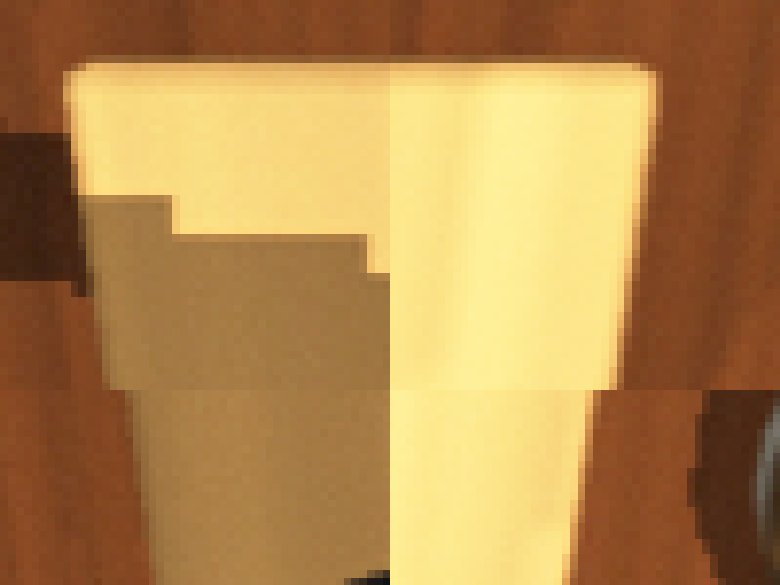

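```bash
python3 - <<'E'
from h import *
np.set_printoptions(precision=4,suppress=True)
w=ld("wrist13")
for z in (.2432,.2412):
    A=onz(w,148.5,88.2,z);B=onz(w,484.2,88.4,z);C=onz(w,183.6,334,z);D=onz(w,449.4,334,z)
    print(A,B,C,D,np.linalg.norm(A-B),np.linalg.norm(C-D))
    print("yaw",(B-A)[1]/.14,-(A-C)[0]/(A-C)[1],-(B-D)[0]/(B-D)[1])
    u=(B-A)/np.linalg.norm(B-A);print("c",(A+B)/2+np.array([u[1],-u[0],0])*.095)
E
```

```text
[0.5327 0.1241 0.2432] [0.6701 0.1249 0.2432] [0.5334 0.0073 0.2432] [0.6713 0.0082 0.2432] 0.13735141503567444 0.13793191514156886
yaw 0.006192327582344883 0.0055094848394504625 0.010481293806366782
c [0.602  0.0295 0.2432]
[0.5318 0.1243 0.2412] [0.671  0.1252 0.2412] [0.5325 0.0059 0.2412] [0.6722 0.0069 0.2412] 0.13918060844303412 0.1397688394264473
yaw 0.006274794623451822 0.005509484839450216 0.010481293806366419
c [0.602  0.0297 0.2412]
```

Lid in hand: centre (0.602, 0.030), yaw 0.006. Box: (0.603, 0.0305), yaw 0.008. I'll correct by 1 mm each way, lower to just above the neck and check.

```bash
python3 -m jog '[[[0.1,1.5,0.1,0,0,0,-1],[0.1,3.5,0.1,0,0,0,-1],[0.1,5.5,0.1,0,0,0,-1],[0.1,7.2,0.1,0,0,0,-1],[0.1,8,0.1,0,0,0,-1]]]'
python3 -m jog '[[[0,0.5,0,0,0,0,-1],[0,0.9,0,0,0,0,-1],[0,0.9,0,0,0,0,-1],[0,0.9,0,0,0,0,-1]]]'
python3 - <<'E'
from cell import *
from h import *
np.set_printoptions(precision=4,suppress=True)
s=sense();print(s["clock"],s["position"],s["wrist_force"],s["opening"],s["moment"])
for n in ("scene","side"):
  c=capture(n);cv2.imwrite(f"pics/{n}14.png",c["frame"][:,:,::-1]);np.savez(f"pics/{n}14.npz",**c)
a=cv2.imread("pics/side14.png")[180:310,200:330];b=cv2.imread("pics/scene14.png")[210:330,290:410]
cv2.imwrite("pics/c14.png",np.hstack([cv2.resize(a,(400,400),interpolation=cv2.INTER_CUBIC),cv2.resize(b,(400,400),interpolation=cv2.INTER_CUBIC)]))
E
```

```text
clock: 18.4
position: [0.6022, 0.03, 0.169]
ee_rot: [0.707, -0.707, -0.002, 0.004]
wrist_force: [-0.0, 0.5, -1.8]
opening: 0.0123
clock: 18.73
position: [0.6043, 0.0297, 0.1637]
ee_rot: [-0.707, 0.707, 0.004, -0.003]
wrist_force: [-0.1, 1.2, -1.6]
opening: 0.0126
18.7333 [0.6043 0.0297 0.1637] [-0.1096  1.2125 -1.5826] 0.012613810975783638 [-0.0166  0.0083  0.0168]
```

View pics/c14.png

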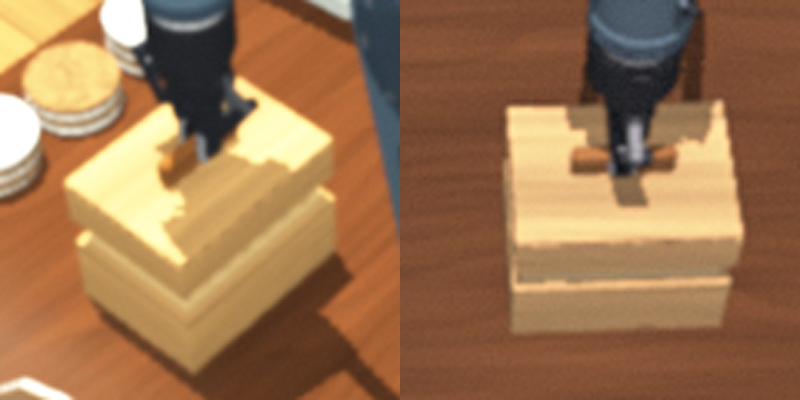

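```bash
python3 -m jog '[[[-0.1,0.4,-0.05,0,0,0,-1],[-0.1,0.8,-0.05,0,0,0,-1],[-0.1,1.2,-0.05,0,0,0,-1],[-0.1,1.2,-0.05,0,0,0,-1]]]'
python3 -m jog '[[[0,0.3,0,0,0,0,-1],[0,0.6,0,0,0,0,-1],[0,0.8,0,0,0,0,-1],[0,0.8,0,0,0,0,-1]]]'
python3 -m jog '[[[0,0.2,0,0,0,0,-1],[0,0.4,0,0,0,0,-1],[0,0.5,0,0,0,0,-1],[0,0.5,0,0,0,0,-1]]]'
```

```text
clock: 19.17
position: [0.6019, 0.0294, 0.1495]
ee_rot: [0.707, -0.707, -0.002, 0.004]
wrist_force: [-0.3, -0.3, -1.9]
opening: 0.0127
clock: 19.5
position: [0.6023, 0.0293, 0.1421]
ee_rot: [0.707, -0.707, -0.003, 0.004]
wrist_force: [-0.0, -0.7, -1.4]
opening: 0.0127
clock: 19.83
position: [0.6025, 0.0293, 0.1374]
ee_rot: [0.707, -0.707, -0.003, 0.003]
wrist_force: [-0.5, 0.2, -2.3]
opening: 0.0126
```

The lid is over the neck with no contact force. Now the last 4 mm, slowly.

```bash
python3 -m jog '[[[0,0.1,0,0,0,0,-1],[0,0.2,0,0,0,0,-1],[0,0.3,0,0,0,0,-1],[0,0.3,0,0,0,0,-1]]]'
python3 -m jog '[[[0,0.1,0,0,0,0,-1],[0,0.1,0,0,0,0,-1],[0,0.1,0,0,0,0,-1]]]'
python3 -m jog '[[[0,0.1,0,0,0,0,-1],[0,0.1,0,0,0,0,-1],[0,0.1,0,0,0,0,-1]]]'
```

```text
clock: 20.17
position: [0.6026, 0.0293, 0.1345]
ee_rot: [0.707, -0.707, -0.003, 0.003]
wrist_force: [-0.1, 0.2, -1.5]
opening: 0.0121
clock: 20.42
position: [0.6027, 0.0293, 0.1337]
ee_rot: [0.707, -0.707, -0.003, 0.003]
wrist_force: [0.3, -0.1, -2.8]
opening: 0.0124
clock: 20.67
position: [0.6029, 0.0293, 0.1331]
ee_rot: [-0.707, 0.707, 0.003, -0.003]
wrist_force: [-0.7, 0.2, -0.2]
opening: 0.0122
```

```bash
python3 - <<'E'
from cell import *
from h import *
s=sense();print(s["clock"],s["position"],s["wrist_force"],s["moment"])
for n in ("scene","side"):
  c=capture(n);cv2.imwrite(f"pics/{n}15.png",c["frame"][:,:,::-1]);np.savez(f"pics/{n}15.npz",**c)
a=cv2.imread("pics/side15.png")[180:310,200:330];b=cv2.imread("pics/scene15.png")[210:330,290:410]
cv2.imwrite("pics/c15.png",np.hstack([cv2.resize(a,(400,400),interpolation=cv2.INTER_CUBIC),cv2.resize(b,(400,400),interpolation=cv2.INTER_CUBIC)]))
E
```

```text
20.6667 [0.60293102 0.02925682 0.13306691] [-0.6971345   0.24908188 -0.24624298] [0.01463796 0.08850377 0.02004976]
```

View pics/c15.png

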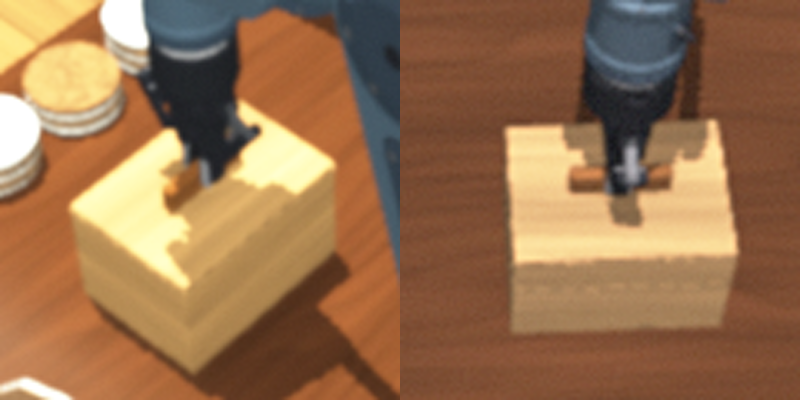

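Contact is just beginning at the predicted height (0.1331). One more mm to seat the lid, then release slowly.

```bash
python3 -m jog '[[[0,0.1,0,0,0,0,-1],[0,0.1,0,0,0,0,-1],[0,0.1,0,0,0,0,-1]]]'
python3 -m jog '[[[0,0,0,0,0,0,-0.65],[0,0,0,0,0,0,-0.55],[0,0,0,0,0,0,-0.4],[0,0,0,0,0,0,-0.2],[0,0,0,0,0,0,0]]]' 20
python3 -m jog '[[[0,0,0,0,0,0,0],[0,0,0,0,0,0,0],[0,0,0,0,0,0,0],[0,-0.5,0,0,0,0,0],[0,-1.5,0,0,0,0,0]]]'
python3 -m jog '[[[0,-3,0,0,0,0,0],[0,-6,0,0,0,0,0],[0,-9.5,0,0,0,0,0],[0,-12,0,0,0,0,0],[0,-13.5,0,0,0,0,0]]]'
python3 -m jog '[[[0,0,0,0,0,0,0],[0,0,0,0,0,0,0]]]'
python3 - <<'E'
from cell import *
from h import *
s=sense();print(s["clock"],s["position"],s["wrist_force"],s["moment"])
for n in ("wrist","scene","side"):
  c=capture(n);cv2.imwrite(f"pics/{n}16.png",c["frame"][:,:,::-1]);np.savez(f"pics/{n}16.npz",**c)
a=cv2.imread("pics/side16.png")[200:310,210:320];b=cv2.imread("pics/scene16.png")[210:330,290:410]
cv2.imwrite("pics/c16.png",np.hstack([cv2.resize(a,(400,400),interpolation=cv2.INTER_CUBIC),cv2.resize(b,(400,400),interpolation=cv2.INTER_CUBIC)]))
E
```

```text
clock: 21.02
position: [0.603, 0.0293, 0.133]
ee_rot: [-0.707, 0.707, 0.003, -0.003]
wrist_force: [-3.6, -0.2, 6.7]
opening: 0.0123
clock: 21.43
position: [0.6027, 0.0293, 0.1316]
ee_rot: [0.707, -0.707, -0.003, 0.003]
wrist_force: [-0.4, 0.1, -0.4]
opening: 0.0423
clock: 21.85
position: [0.6017, 0.0294, 0.1459]
ee_rot: [0.707, -0.707, -0.002, 0.004]
wrist_force: [0.8, -0.0, -1.0]
opening: 0.0424
clock: 22.27
position: [0.6042, 0.0292, 0.2873]
ee_rot: [-0.707, 0.707, 0.006, -0.001]
wrist_force: [1.4, 0.8, -0.2]
opening: 0.0427
clock: 22.43
position: [0.6033, 0.0292, 0.2834]
ee_rot: [-0.707, 0.707, 0.004, -0.002]
wrist_force: [-0.2, -0.7, -0.9]
opening: 0.043
22.4333 [0.6032528  0.02922894 0.28340684] [-0.21805272 -0.67727938 -0.94267365] [ 0.01631077 -0.00546156  0.0204865 ]
```

View pics/c16.png

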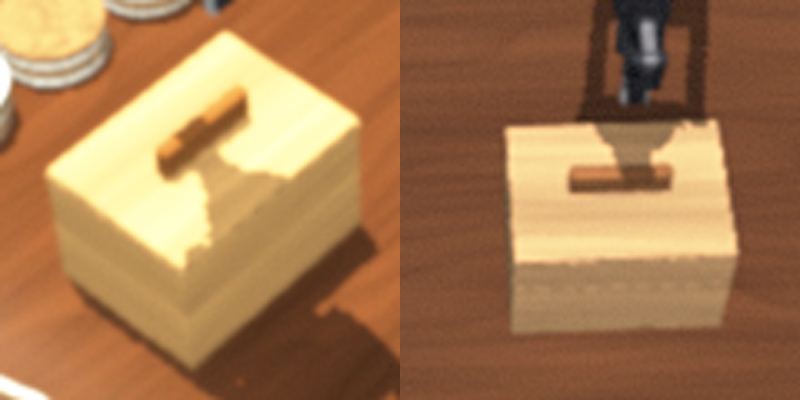

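View pics/wrist16.png

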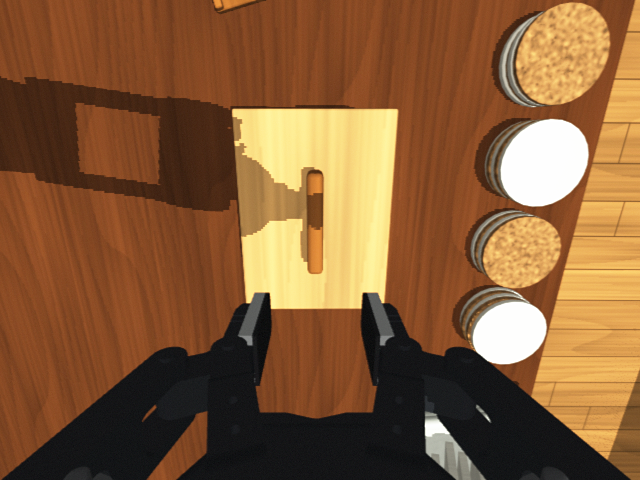

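```bash
python3 - <<'E'
from h import *
np.set_printoptions(precision=4,suppress=True)
w=ld("wrist16")
im=cv2.resize(w["frame"][95:320,222:410,::-1],None,fx=2.6,fy=2.6,interpolation=cv2.INTER_CUBIC);cv2.imwrite("pics/c17.png",im)
P=np.array([onz(w,*p,.125) for p in [(233,108),(398,108),(385,308.5),(246,309)]]);print(P,P.mean(0),[np.linalg.norm(P[i]-P[i-1]) for i in range(4)])
print("yaw",(P[1]-P[0])[1]/.14,(P[2]-P[3])[1]/.14)
E
```

```text
[[ 0.5336  0.1255  0.125 ]
 [ 0.671   0.1268  0.125 ]
 [ 0.6741 -0.0622  0.125 ]
 [ 0.5336 -0.0636  0.125 ]] [0.6031 0.0316 0.125 ] [np.float64(0.18916516186540383), np.float64(0.13742429956654434), np.float64(0.188968333917702), np.float64(0.14050803633456016)]
yaw 0.008774087685569603 0.010364704765345494
```

View pics/c17.png

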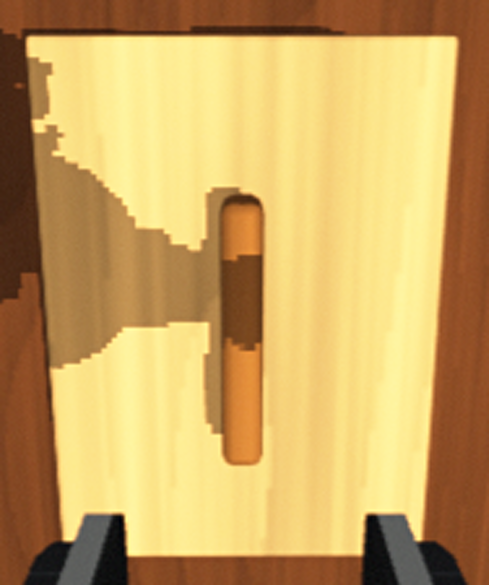

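The far and near widths (137.4 and 140.5 mm) differ slightly. I'll check the level with finer edge fits in the wrist picture and in the side views.

```bash
python3 - <<'E'
from h import *
np.set_printoptions(precision=4,suppress=True)
def sub(v,i): # subpixel peak
    a,b,c=v[i-1],v[i],v[i+1];d=a-2*b+c
    return i+(0.5*(a-c)/d if d else 0)
def edges(n,z,yr,xl,xr):
    w=ld(n);g=cv2.GaussianBlur(w["frame"],(0,0),1)[...,1].astype(float)
    gx=np.abs(np.gradient(g,axis=1));gy=np.abs(np.gradient(g,axis=0))
    out={}
    for nm,fn in(("L",xl),("R",xr)):
        pts=[]
        for y in range(*yr,4):
            x0=int(fn(y));s=gx[y,x0-5:x0+6];i=np.argmax(s)
            if 0<i<10 and s[i]>12: pts.append((x0-5+sub(s,i),y))
        out[nm]=np.array(pts)
    ws=[]
    for nm in out:
        p=out[nm];c=np.polyfit(p[:,1],p[:,0],1)
        for _ in range(3):
            r=np.abs(np.polyval(c,p[:,1])-p[:,0]);p=p[r<max(.4,2*np.median(r))];c=np.polyfit(p[:,1],p[:,0],1)
        out[nm]=c;print(nm,len(p),c)
    for y in (yr[0],yr[1]):
        A=onz(w,np.polyval(out["L"],y),y,z);B=onz(w,np.polyval(out["R"],y),y,z)
        print(n,y,"width",np.linalg.norm((A-B)[:2]),"y",A[1],"mid",(A+B)/2)
edges("wrist10",.05,(125,280),lambda y:248.7+(y-119)*.058,lambda y:384-(y-119)*.058)
edges("wrist16",.125,(114,300),lambda y:232.5+(y-108)*.069,lambda y:398.2-(y-108)*.0635)
def quad(n,box):
    pass
a=cv2.imread("pics/side16.png")[225:300,218:318]
b=cv2.imread("pics/scene16.png")[275:315,315:395]
cv2.imwrite("pics/c18.png",np.vstack([cv2.resize(a,(780,585),interpolation=cv2.INTER_CUBIC)]))
cv2.imwrite("pics/c19.png",cv2.resize(b,(790,395),interpolation=cv2.INTER_CUBIC))
E
```

```text
L 37 [  0.057  241.9162]
R 39 [ -0.0616 391.3597]
wrist10 125 width 0.13871693386379572 y -0.21779372902713715 mid [ 0.584  -0.2335  0.05  ]
wrist10 280 width 0.13882231928726302 y -0.38827054152505264 mid [ 0.5441 -0.404   0.05  ]
L 47 [  0.0745 223.3701]
R 47 [ -0.0711 405.3728]
wrist16 114 width 0.1384924573726735 y 0.12084985631268699 mid [0.6015 0.1215 0.125 ]
wrist16 300 width 0.13854892019265969 y -0.05344115453762022 mid [ 0.6032 -0.053   0.125 ]
```

View pics/c18.png

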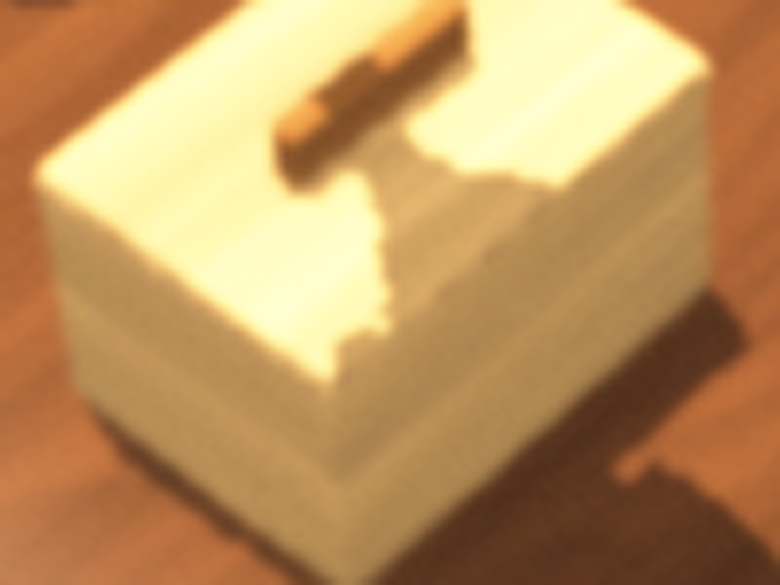

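View pics/c19.png

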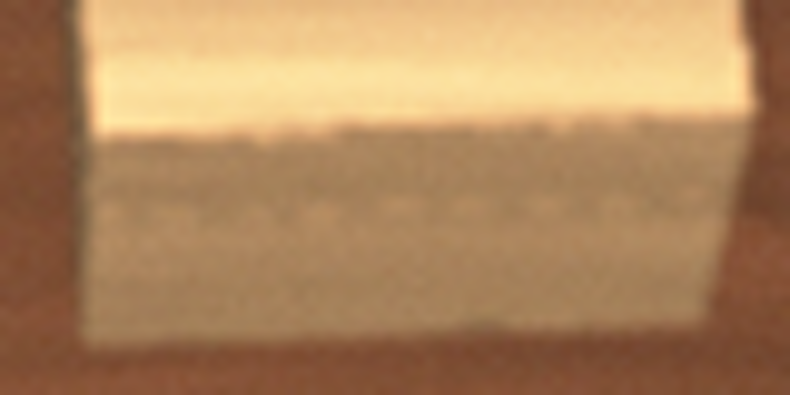

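With fitted edges both ends measure 138.5 mm, the same as when the lid lay flat on the counter. So the lid is level at the expected height, and the seam is closed in both views. I'll hand in.

```bash
python3 - <<'E'
from cell import *
s=sense();print(s["clock"],s["qvel"].round(3),s["wrist_force"])
print(hand_in())
E
```

```text
22.5833 [-0.     0.009  0.002  0.     0.002 -0.   ] [ 0.22458632 -0.47481355 -0.46786213]
the job is handed in; nothing more can be done
None
```

I slid the square tile up out of the rack, stood it in the box slot on the floor and let it go. I then gripped the wooden lid by its pull, lowered it over the neck onto the rim, and handed in at 22.6 s. `hand_in` gave no verdict.

**Tile:** it touched the box floor at exactly the predicted height. Seen from above after release it stood about (+1, -51) mm in the box frame, upright, with its measured width 100.3 mm. I did not measure it again once the lid was on.

**Lid:** it met the rim at the predicted height.
- **Position:** its centre was (0.603, 0.0316) against the box's (0.603, 0.0305), so about 1 mm off.
- **Turn:** its yaw was about 0.009 rad against the box's 0.008.
- **Level:** a first hand-picked check disagreed, with the two ends at 137.4 and 140.5 mm. A finer edge fit gave 138.5 mm at both, the same as when it lay flat on the counter to within 0.3 mm, and the seam looked closed in the scene and side views.

**Other things:** the hex and octagon tiles looked undisturbed in the rack, and the candle and soap in the box, in the pictures taken before the lid went on. I did not measure how far any of them moved. The blue and purple look-alikes were not touched, and the gripper was clear at hand-in.

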